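Load, seal and torque down a polishing tub

TASK

Put every loose gold wire coil into the blue polishing tub, swing the lid shut, and press down each of its four orange seal points until all are fully down. Only then turn the red-handled click wrench clockwise (seen from above) until the clamp is tight and the wrench breaks over with a click, stop at once without forcing it on, and let go of it. Leave the pliers, the bead jar and the wire spool where they are.

Things in the scene. Friction and masses are not known exactly. Their poses are not given: they have to be found in the camera images.
- tub: The polishing tub, fixed to the bench, turned a little differently each time; origin on the bench under the centre of the tub, z up, x from the lid's near edge to its hinge, y to the left of one who looks along x. Grey base 210 mm along x, from y -95 to +190 mm, 30 mm high; on it the open blue tub, 180 x 180 mm outside, walls 6 mm, inner floor 35 mm and rim 85 mm above the bench. A fixed post (26 mm thick, top 97 mm) stands at x +30, y +140 mm and carries the clamp screw.
- lid (a joint): Angle of the grey lid about its hinge along the tub's far (+x) edge (rad): 0 shut flat, about 1.57 upright; it starts open at 1.5 to 1.7 (standing up, near upright). The stiff hinge stays where it is left and takes about 2 to 3 N at the lid's edge to move. The hinge axis runs along the tub's y, 94 mm towards +x from the tub's centre and 86.5 mm above the bench, on the lid's underside. Lid plate 186 mm from hinge to near edge, 184 mm wide, 9 mm thick.
- lid_edge (a point): On the lid's outer (upper) face, at a 36 mm wide, 18 mm long lug in the middle of the edge opposite the hinge, 195 mm from the hinge axis.
- screw (a joint): Turn of the clamp screw with its steel tongue (rad), growing clockwise seen from above; starts at 0 to 0.25 and stops dead, clamp tight, at 1.25, with the tongue over the lid's left edge. Turning it takes about 2 N at the wrench's grip before that and it stays where it is left.
- wrench_click (a joint): Break-over of the click wrench (rad): 0 while unbroken, growing as the handle folds clockwise at its pivot near the head, end of travel 0.35. It gives way when the clamp is tight and the grip is pushed with about 10 N; the force then falls off as the handle folds (that is the click), and it springs back to 0 when let go. 0.06 counts as clicked; over 0.25 is over-tightened.
- screw_axis (a point): On the vertical axis of the clamp screw, at the height of the wrench handle's centre line, 122 mm above the bench.
- wrench_grip (a point): Centre of the wrench's red handle, 135 mm from the screw axis while unbroken; the handle is level, 23 mm thick, 100 mm of red grip (its whole length runs from 30 to 185 mm from the screw axis), the pivot of the break-over 30 mm from the screw axis. The wrench always sits on the screw; the angle at which it sits on it differs by up to 9 degrees from start to start, so the click cannot be foretold from the handle's direction.
- seal_fl (a joint): How far the near left orange seal point is pressed into the lid (m): 0 up, 0.005 fully down, home. It takes a steady push of about 6 to 8 N and stays where it is left; press it with the lid shut.
- seal_fl_top (a point): Centre of the top of the near left orange seal point, a round button 30 mm across at a corner of the lid (with the lid shut 63 mm from the tub's centre along its x and 66 mm along its y), standing 7 mm over the lid's upper face when up, 2 mm when home.
- seal_fr (a joint): How far the near right orange seal point is pressed into the lid (m): 0 up, 0.005 fully down, home. It takes a steady push of about 6 to 8 N and stays where it is left; press it with the lid shut.
- seal_fr_top (a point): Centre of the top of the near right orange seal point, a round button 30 mm across at a corner of the lid (with the lid shut 63 mm from the tub's centre along its x and 66 mm along its y), standing 7 mm over the lid's upper face when up, 2 mm when home.
- seal_bl (a joint): How far the far left orange seal point is pressed into the lid (m): 0 up, 0.005 fully down, home. It takes a steady push of about 6 to 8 N and stays where it is left; press it with the lid shut.
- seal_bl_top (a point): Centre of the top of the far left orange seal point, a round button 30 mm across at a corner of the lid (with the lid shut 63 mm from the tub's centre along its x and 66 mm along its y), standing 7 mm over the lid's upper face when up, 2 mm when home.
- seal_br (a joint): How far the far right orange seal point is pressed into the lid (m): 0 up, 0.005 fully down, home. It takes a steady push of about 6 to 8 N and stays where it is left; press it with the lid shut.
- seal_br_top (a point): Centre of the top of the far right orange seal point, a round button 30 mm across at a corner of the lid (with the lid shut 63 mm from the tub's centre along its x and 66 mm along its y), standing 7 mm over the lid's upper face when up, 2 mm when home.
- coil1_mid (a point): Centre of a gold wire coil, a solid cylinder 30 mm across and 34 mm tall, about 50 g, standing on the bench at the start; z along the cylinder's axis. Not always present.
- coil2_mid (a point): Centre of a gold wire coil, a solid cylinder 30 mm across and 34 mm tall, about 50 g, standing on the bench at the start; z along the cylinder's axis. Not always present.
- coil3_mid (a point): Centre of a gold wire coil, a solid cylinder 30 mm across and 34 mm tall, about 50 g, standing on the bench at the start; z along the cylinder's axis. Not always present.
- coil4_mid (a point): Centre of a gold wire coil, a solid cylinder 30 mm across and 34 mm tall, about 50 g, standing on the bench at the start; z along the cylinder's axis. Not always present.
- coil5_mid (a point): Centre of a gold wire coil, a solid cylinder 30 mm across and 34 mm tall, about 50 g, standing on the bench at the start; z along the cylinder's axis. Not always present.
- coil6_mid (a point): Centre of a gold wire coil, a solid cylinder 30 mm across and 34 mm tall, about 50 g, standing on the bench at the start; z along the cylinder's axis. Not always present.
- pliers: Red-handled pliers lying on the bench, about 160 mm long, 13 mm high; origin at the pivot. To be left alone.
- bead_jar: Closed jar, 56 mm across, 75 mm tall; origin at its foot. To be left alone.
- wire_spool: Spool of gold wire with black flanges, 72 mm across, 48 mm tall; origin at its foot. To be left alone.
Things that resemble listed ones, but are neither listed nor needed, are in the scene too. Of the things like the pliers, leave any that is turquoise; of the rest the larger one is meant.

How it is judged:
By the outcome, as a careful person would: the job done as asked, in the order asked, and still so for the second after the job is handed in, with the robot touching nothing.
Of coil1, coil2, coil3, coil4, coil5, coil6 only 4 to 6 are there at a start; the rules pass over those that are not, and their reading is None.
At some moment in a run one of coil1, coil2, coil3, coil4, coil5, coil6 may be knocked a few centimetres aside while the robot is not near it.
Once in a run the grip may slacken for a moment while it holds something.
It also fails if it takes over 210 s, if anything falls off the work surface, if the arm or the gripper's body presses on something with over 40 N, if the wrist force passes 120 N, or if a joint passes its speed limit or range.

ROBOT

A 6-joint arm with a two-finger parallel gripper is mounted at the origin on the work surface. World frame = base frame: x ahead of the robot, y to its left, z up, the work surface at z = 0. Lengths are in m, angles in degrees, forces in N, time in s.
With the tool pointing down it reaches from about 0.425 to 0.95 m from the base axis. Payload 3.5 kg.
Tool frame: the origin (TCP) lies midway between the tips of the shut fingers; the grasp point (between the pads) lies 19 mm behind it; x points along the fingers, y is the direction in which the jaws open and shut, and the axes are right-handed (so a half turn about x gives the same grasp; the last joint's range is limited). The gripper opens to 85 mm and grips with 20 to 120 N. Pads are 22 mm wide; open, the fingers measure 114 mm over their backs; the gripper's body (76 mm by 85 mm) begins 54 mm behind the grasp point. The pads swing forward as they close: fully open they stand 13 mm farther back than shut.
Start: joints at [66.807, 16.404, 90.338, -0, 73.258, -8.594], TCP at [0.17, 0.653, 0.231] pointing down, gripper open.
Joint ranges: [-158.93, 158.93], [-51.34, 127.21], [12.03, 142.37], [-87.48, 267.48], [13.55, 161.25], [-162.69, 162.69]. Speed limits (degrees/s): [159.86, 159.86, 180, 180, 180, 180].

INTERFACE

Orientations are given as a 3x3 rotation matrix whose columns are the frame's x, y, z axes.
In Python, from cell import robot gives the robot as it stands.
- The arm moves only by the shell command python3 -m jog 'ROWS' [FORCE]. ROWS is JSON, a list of rows, each a list of 3 entries, a list of its own where there are three numbers: the opening, from 0 (shut) to 1 (fully open), then the shift along the tool's x, y, z in mm, then the turn, a rotation vector about the tool's x, y, z in units of 5 degrees (1.0 is 5 degrees). A call has exactly 8 rows; each row shifts and turns the commanded pose from where the row before left it, along the tool's axes as they then stand; what a row does not reach is not made up. A row lasts 1/10 s, in which the tool goes at most 50 mm and 8.59 degrees, less where a joint would pass 70% of its speed; a pose out of reach is approached as far as the arm can. A call with a gripper value outside its range is refused whole. The fingers move at their own pace and stop on an object; FORCE is the grip in N (left out, the last holds). Time passes only in rows, so rows that do not move let the fingers close, or fill a call up. It gives the time, the measured TCP pose, the force and the opening at its end, in the units of the state.
- robot.read_state(): the state, without advancing time (a new reading comes with each control period).
- robot.grab_frame(name): name is "scene" or "top" or "wrist"; returns the picture (420x560x3 uint8, blue, green, red); there is no depth.
- robot.camera_info(name): a dict with "fovy" (degrees; the focal length in pixels is half the picture's height over the tangent of half this angle, whatever the lens; pixels are square), "cx", "cy" (the principal point, pixels), "dist_coeffs" ([k1, k2, p1, p2, k3] as OpenCV has them; the pictures are not rectified), "R" (3x3) and "t" (3): a world point X has camera coordinates R X + t; the wrist camera has in their place "hand_eye" (4x4, takes a point from camera to tool coordinates, whose origin is the TCP and whose axes are the tool frame's). Camera axes: x right, y down, z forward; pixel columns grow to the right and rows downward; lengths in m; the calibration is good to about 2 mm. A picture is of the moment at which its call begins: read the wrist's pose just before it. camera_info takes no time and is no camera call.
- robot.hand_in(): hands the job in, once; it reports no verdict.
The state is a dict: "t": time; "qpos": joint angles; "qd": joint speeds; "joint_efforts": joint torques, N m; "eef_pos": TCP position; "ee_rot": TCP orientation; "force": force on the tool from outside, world axes, zero at the start; "torque": the same for the moment, N m; "grip_width": finger opening in m.
Only numpy, scipy, OpenCV 4.12 (cv2) and the standard library are available. Lean on these libraries where they do the work, as an engineer would, in place of code of your own. Each camera call takes 0.05 s, during which the arm holds its last target.

## Working session

There is one attempt and no reset: what is moved stays moved. The work goes in short steps, Python scripts to look and compute and a shell command to move; the robot and the scene stay as the last step left them, time stands still between calls to the robot, and variables do not carry over. Pictures are saved under pics/ and viewed, and the job is handed in when it is done.

```bash
ls; mkdir -p pics; python3 - <<'E'
from cell import robot
import cv2,json
s=robot.read_state();print(s)
for n in ["scene","top","wrist"]:
    im=robot.grab_frame(n);cv2.imwrite(f"pics/{n}0.png",im);print(n,robot.camera_info(n))
E
```

```text
pics
{'t': 0.0, 'qpos': array([ 6.68070706e+01,  1.64527365e+01,  9.04224167e+01,  6.63641047e-04,
        7.32607724e+01, -8.59460086e+00]), 'qd': array([ 0.01551173,  0.15413973, -0.08588272, -0.03642539,  0.0269325 ,
       -0.0316568 ]), 'joint_efforts': array([ 5.11900344e-04, -4.05996323e+01, -2.92621511e+01, -1.68359120e-04,
        5.93975405e-03,  1.30017725e-05]), 'eef_pos': array([0.16983494, 0.65259961, 0.22995909]), 'ee_rot': array([[-9.44493600e-04,  2.52043262e-01,  9.67715507e-01],
       [-2.17625562e-03,  9.67713129e-01, -2.52044767e-01],
       [-9.99997186e-01, -2.34405098e-03, -3.65488291e-04]]), 'force': array([0.25962517, 1.14966264, 0.00249154]), 'torque': array([-0.00638012, -0.01138769,  0.00179918]), 'grip_width': 0.08521929086026288}
scene {'fovy': 46.10967772618868, 'cx': 284.5721076341445, 'cy': 215.30602976469743, 'dist_coeffs': array([0.00602525, 0.        , 0.        , 0.        , 0.        ]), 'R': array([[ 0.87799564,  0.47827959, -0.01929486],
       [ 0.32529656, -0.62575952, -0.70894793],
       [-0.35114927,  0.61617664, -0.70499683]]), 't': arr
[... 243 characters left out ...]
-0.99964228,  0.01685151],
       [-0.99480465, -0.02234255, -0.09932024],
       [ 0.09966122, -0.01470121, -0.99491282]]), 't': array([-0.09436135,  0.56592204,  1.21208974])}
wrist {'fovy': 58.30908696162024, 'cx': 276.7960724090759, 'cy': 213.31061024479902, 'dist_coeffs': array([-0.0035998,  0.       ,  0.       ,  0.       ,  0.       ]), 'hand_eye': array([[ 8.74896054e-05, -2.82347531e-01,  9.59312183e-01,
        -1.42838403e-01],
       [ 9.99999709e-01, -7.01864098e-04, -2.97774989e-04,
        -3.75403474e-04],
       [ 7.57382813e-04,  9.59311930e-01,  2.82347387e-01,
        -7.20039680e-02],
       [ 0.00000000e+00,  0.00000000e+00,  0.00000000e+00,
         1.00000000e+00]])}
```

View pics/scene0.png

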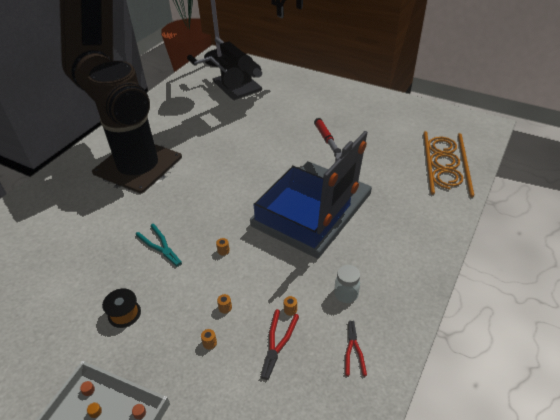

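View pics/top0.png

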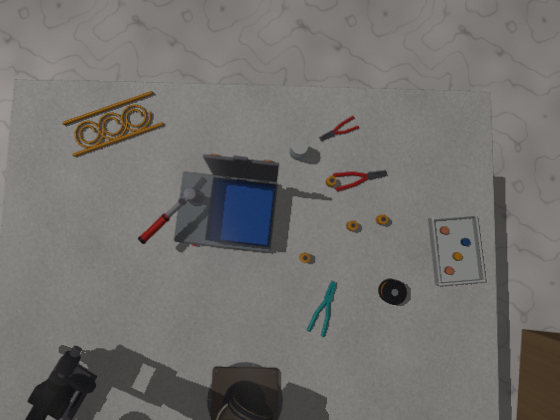

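View pics/wrist0.png

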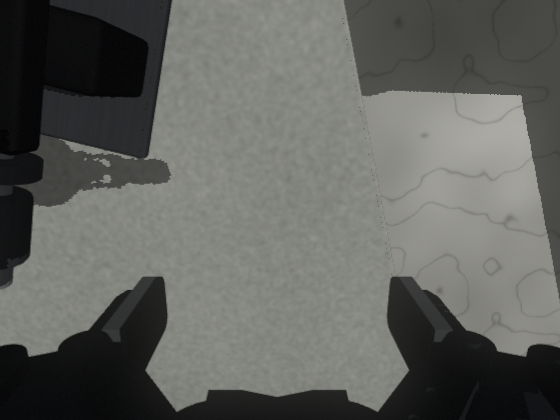

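Four gold coils stand on the bench, in the top view at (305,258), (352,226), (382,220) and (331,182), the last one between the red pliers' handles. Next I'll measure and take close crops.

```bash
cat > h.py <<'E'
from cell import robot
import cv2,numpy as np
from scipy.spatial.transform import Rotation as Ro
def cam(n,st=None):
    c=robot.camera_info(n);f=210/np.tan(np.radians(c['fovy'])/2)
    K=np.array([[f,0,c['cx']],[0,f,c['cy']],[0,0,1]]);D=np.array(c['dist_coeffs'])
    if 'R' in c: return K,D,np.array(c['R']),np.array(c['t'])
    H=np.array(c['hand_eye']);T=np.eye(4);T[:3,:3]=st['ee_rot'];T[:3,3]=st['eef_pos']
    I=np.linalg.inv(T@H);return K,D,I[:3,:3],I[:3,3]
def ray(C,uv):
    K,D,R,t=C;p=cv2.undistortPoints(np.array([[uv]],float),K,D)[0,0]
    return -R.T@t, R.T@np.array([p[0],p[1],1.])
def onz(C,uv,z):
    o,d=ray(C,uv);return o+d*(z-o[2])/d[2]
def proj(C,X):
    K,D,R,t=C;return cv2.projectPoints(np.array(X,float).reshape(-1,1,3),cv2.Rodrigues(R)[0],t,K,D)[0][:,0]
def tri(C1,a,C2,b):
    o,d=ray(C1,a);p,e=ray(C2,b);A=np.stack([d,-e],1);s=np.linalg.lstsq(A,p-o,rcond=None)[0]
    return (o+d*s[0]+p+e*s[1])/2, np.linalg.norm(o+d*s[0]-p-e*s[1])
def blobs(im,lo,hi,amin=25):
    hsv=cv2.cvtColor(im,cv2.COLOR_BGR2HSV);m=cv2.inRange(hsv,np.array(lo),np.array(hi))
    n,l,s,c=cv2.connectedComponentsWithStats(m)
    return [(c[i].round(1),s[i][4],s[i][:4]) for i in range(1,n) if s[i][4]>=amin]
def shot(n,name,crop=None,k=1):
    st=robot.read_state();im=robot.grab_frame(n);o=im
    if crop: x,y,w,h=crop;o=im[y:y+h,x:x+w]
    if k!=1:o=cv2.resize(o,None,fx=k,fy=k,interpolation=cv2.INTER_CUBIC)
    cv2.imwrite(f'pics/{name}.png',o);return im,cam(n,st)
E
python3 - <<'E'
from h import *
for n in ['scene','top']:
    im=cv2.imread(f'pics/{n}0.png')
    print(n)
    for b in blobs(im,(10,130,60),(25,255,255),15): print(b[0],b[1],b[2], onz(cam(n),b[0],.02).round(3))
t=cv2.imread('pics/top0.png');cv2.imwrite('pics/c1.png',cv2.resize(t[70:330,120:440],None,fx=2.3,fy=2.3,interpolation=cv2.INTER_CUBIC))
s=cv2.imread('pics/scene0.png');cv2.imwrite('pics/c2.png',cv2.resize(s[100:400,120:400],None,fx=2,fy=2,interpolation=cv2.INTER_CUBIC))
E
```

```text
scene
[440.6 161.9] 881 [424 132  39  62] [0.799 0.399 0.02 ]
[465.9 165.6] 225 [459 134  15  63] [0.868 0.415 0.02 ]
[362.3 145.2] 32 [360 141   6  11] [0.568 0.371 0.02 ]
[333.3 175.5] 27 [330 173   7   7] [0.549 0.202 0.02 ]
[354.7 185.4] 26 [352 182   6  10] [0.619 0.191 0.02 ]
[327.9 215.9] 16 [326 214   5   5] [0.604 0.048 0.02 ]
[222.7 246.5] 149 [217 238  12  17] [ 0.421 -0.167  0.02 ]
[224.4 303.6] 179 [218 294  14  19] [ 0.518 -0.306  0.02 ]
[290.2 305.7] 182 [284 296  13  19] [ 0.649 -0.243  0.02 ]
[125.8 316.6] 194 [111 305  27  19] [ 0.347 -0.435  0.02 ]
[208.6 339. ] 207 [201 329  16  20] [ 0.538 -0.396  0.02 ]
[ 93.6 409.8] 160 [ 87 403  14  15] [ 0.433 -0.622  0.02 ]
top
[106.9 107.8] 331 [63 91 90 34] [0.854 0.441 0.02 ]
[113.8 129.5] 1077 [ 73 105  90  51] [0.787 0.416 0.02 ]
[330.9 180.8] 73 [326 175  11  12] [ 0.645 -0.243  0.02 ]
[381.3 219.2] 78 [376 215  12   9] [ 0.533 -0.395  0.02 ]
[351.8 225.3] 73 [347 221  11  10] [ 0.513 -0.306  0.02 ]
[304.5 257.2] 67 [300 253  10  10] [ 0.416 -0.167  0.02 ]
[456.9 256. ] 54 [453 253   9   7] [ 0.428 -0.621  0.02 ]
[382.1 287.1] 15 [381 282   5  12] [ 0.333 -0.397  0.02 ]
```

View pics/c1.png

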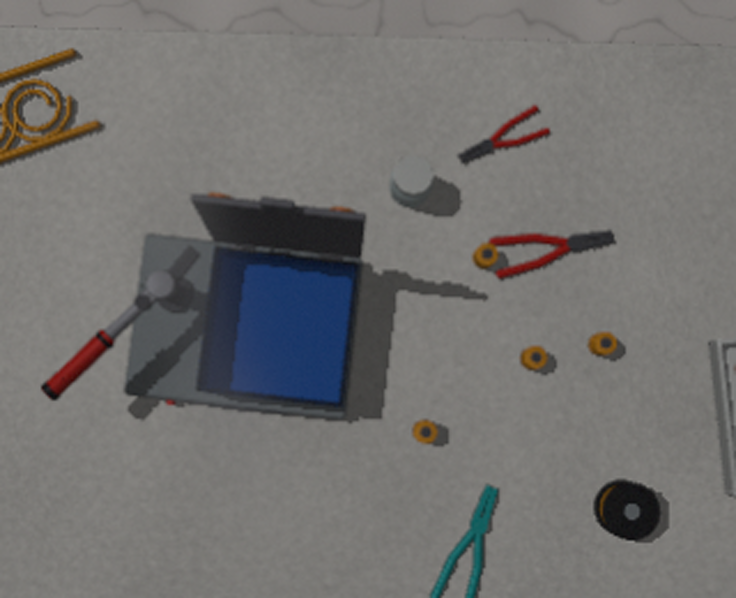

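View pics/c2.png

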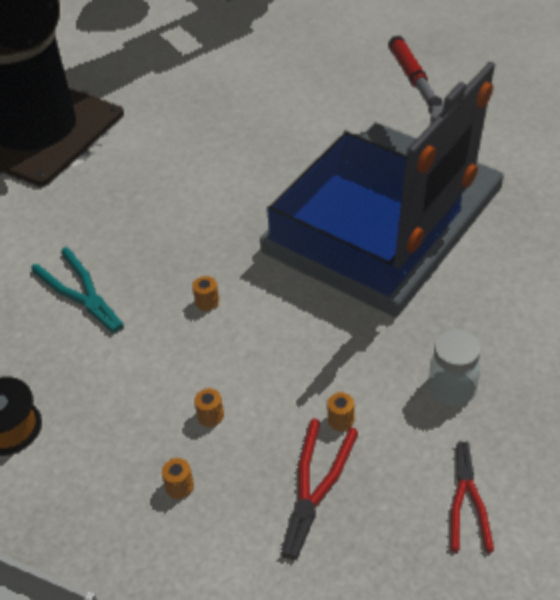

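```bash
python3 - <<'E'
from h import *
t=cv2.imread('pics/top0.png');cv2.imwrite('pics/c3.png',cv2.resize(t[140:265,130:290],None,fx=5,fy=4.8 and 5,interpolation=cv2.INTER_CUBIC)[:600])
C=cam('top')
for p in [(175.2,240.9),(183.9,172.2),(270.9,251.7)]: print(onz(C,p,.03).round(4))
E
```

```text
[0.4553 0.2125 0.03  ]
[0.6589 0.1958 0.03  ]
[ 0.4299 -0.0676  0.03  ]
```

View pics/c3.png

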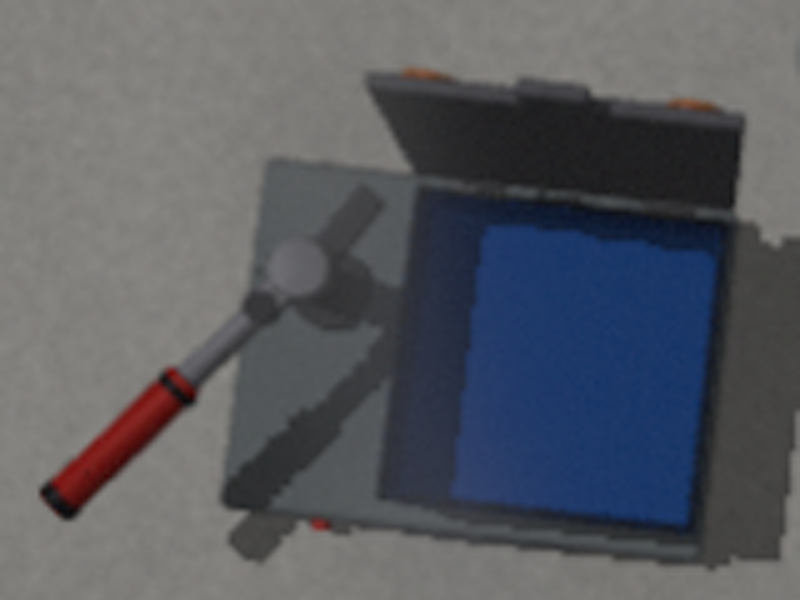

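```bash
python3 - <<'E'
from h import *
C=cam('top')
P=[onz(C,(130+u/5-.4,140+v/5-.4),.03) for u,v in [(222,505),(268,160),(708,563)]]
L=np.array([(-.105,.19),(.105,.19),(-.105,-.095)])
W=np.array(P)[:,:2];print(W.round(4))
print(np.linalg.norm(W[1]-W[0]),np.linalg.norm(W[2]-W[0]))
lc=L-L.mean(0);wc=W-W.mean(0)
th=np.arctan2((lc[:,0]*wc[:,1]-lc[:,1]*wc[:,0]).sum(),(lc*wc).sum())
R=np.array([[np.cos(th),-np.sin(th)],[np.sin(th),np.cos(th)]]);o=W.mean(0)-R@L.mean(0)
print('th',np.degrees(th),'o',o, (W-(L@R.T+o)).round(4))
f=lambda x,y:(R@[x,y]+o).round(4)
print('screw',f(.03,.14))
for n,x,y in [('fl',-.063,.066),('fr',-.063,-.066),('bl',.063,.066),('br',.063,-.066),('hinge',.094,0),('edge shut',-.101,0)]:print(n,f(x,y))
# checks
for n in['top','scene']:
  C=cam(n);im=cv2.imread(f'pics/{n}0.png');im=cv2.resize(im,None,fx=2,fy=2)
  pts=[(*f(x,y),.085) for x,y in[(-.09,-.09),(-.09,.09),(.09,.09),(.09,-.09)]]+[(*f(.03,.14),.122)]+[(*f(x,y),.03) for x,y in[(-.105,-.095),(-.105,.19),(.105,.19),(.105,-.095)]]
  for p in proj(C,pts):cv2.circle(im,tuple(int(a) for a in (p*2+.5)),2,(0,255,0),-1)
  x,y=(260,270) if n=='top' else (450,180)
  cv2.imwrite(f'pics/chk_{n}.png',cv2.resize(im[y:y+260,x:x+340],None,fx=2,fy=2))
# wrench
C=cam('top');h=cv2.cvtColor(cv2.imread('pics/top0.png'),cv2.COLOR_BGR2HSV)
m=cv2.inRange(h,(0,150,60),(6,255,255))|cv2.inRange(h,(174,150,60),(180,255,255))
m[:,200:]=0;m[:190]=0;m[240:]=0
ys,xs=np.nonzero(m);print(xs.min(),xs.max(),ys.min(),ys.max());g=onz(C,(xs.mean(),ys.mean()),.125);print('grip',g)
s=f(.03,.14);d=g[:2]-s;print(np.linalg.norm(d),np.degrees(np.arctan2(d[1],d[0])))
E
```

```text
[[ 0.4561  0.216 ]
 [ 0.6607  0.1979]
 [ 0.4285 -0.0685]]
0.20535540726941467 0.2858436027003078
th -5.030896015972486 o [0.54162617 0.01746935] [[ 0.0024  0.0001]
 [-0.0022  0.0004]
 [-0.0002 -0.0005]]
screw [0.5838 0.1543]
fl [0.4847 0.0887]
fr [ 0.4731 -0.0428]
bl [0.6102 0.0777]
br [ 0.5986 -0.0538]
hinge [0.6353 0.0092]
edge shut [0.441  0.0263]
140 168 214 239
grip [0.48843273 0.25102326 0.125     ]
0.1358319009473046 134.595551140911
```

View pics/chk_top.png

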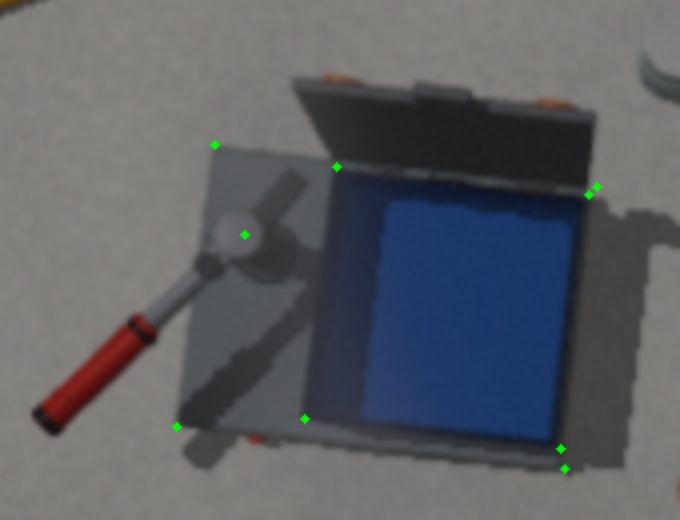

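View pics/chk_scene.png

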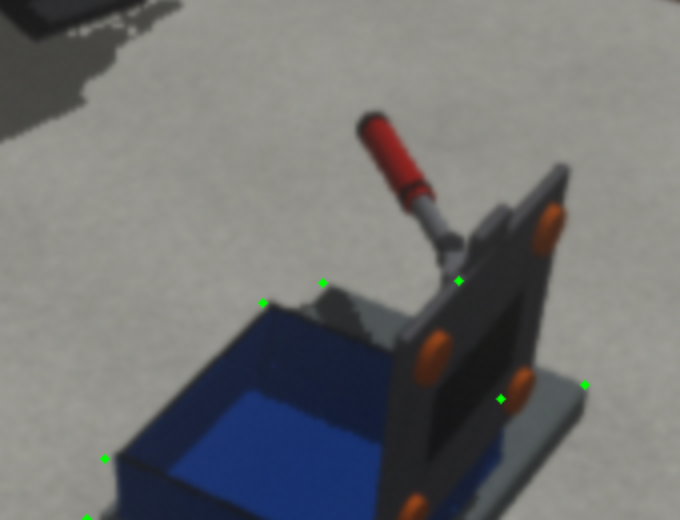

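Coils to take (top-view pixels): (305,258), (352,226), (382,220), (331,182). These are similar but not wanted: the rack of gold curls (113,125), the beads in the tray (457,256), and the spool (393,291). The larger red pliers (360,180) and the turquoise pliers stay where they are. The tub pose fits both views to a few mm. I'm starting the move now.

```bash
python3 -m jog '[[1,[0,0,0],[-1.5,0,0]],[1,[0,0,0],[-1.42,0,0]],[1,[0,-30,40],[0,0,0]],[1,[0,-30,40],[0,0,0]],[1,[0,-30,40],[0,0,0]],[1,[0,-30,40],[0,0,0]],[1,[0,-30,40],[0,0,0]],[1,[0,-30,40],[0,0,0]]]' 40
```

```text
t: 0.95
eef_pos: [0.4113, 0.4717, 0.231]
ee_rot: [[-0.0, -0.0, 1.0], [-0.0, 1.0, 0.0], [-1.0, -0.0, -0.0]]
force: [0.3, -0.7, -0.8]
grip_width: 0.0854
```

```bash
python3 -m jog '[[1,[0,-45,10],[0,0,0]],[1,[0,-50,0],[0,0,0]],[1,[0,-50,0],[0,0,0]],[1,[0,-50,0],[0,0,0]],[1,[0,-50,0],[0,0,0]],[1,[0,-50,0],[0,0,0]],[1,[0,-50,0],[0,0,0]],[1,[0,-50,0],[0,0,0]]]' && python3 -m jog '[[0.7,[0,-50,0],[0,0,0]],[0.7,[0,-50,0],[0,0,0]],[0.7,[0,-50,0],[0,0,0]],[0.7,[0,-45,20],[0,0,0]],[0.7,[0,-45,20],[0,0,0]],[0.7,[0,-20,20],[0,0,0]],[0.7,[0,0,0],[0,0,0]],[0.7,[0,0,0],[0,0,0]]]'
cat > coils.py <<'E'
import sys
from h import *
st=robot.read_state();im,C=shot('wrist',sys.argv[1])
print('tcp',st['eef_pos'].round(4),st['t'])
for b in blobs(im,(8,120,50),(26,255,255),150): 
    x,y,w,h=b[2];print(b[0],b[1],b[2],onz(C,b[0],.022).round(4))
E
python3 coils.py w1
```

```text
t: 1.75
eef_pos: [0.4195, 0.0765, 0.2312]
ee_rot: [[0.001, -0.001, 1.0], [-0.0, 1.0, 0.001], [-1.0, -0.0, 0.001]]
force: [0.3, 0.5, 0.4]
grip_width: 0.0854
t: 2.55
eef_pos: [0.4797, -0.1817, 0.2306]
ee_rot: [[-0.002, 0.001, 1.0], [0.001, 1.0, -0.001], [-1.0, 0.001, -0.002]]
force: [-0.4, 1.0, -0.4]
grip_width: 0.0598
tcp [ 0.4797 -0.1817  0.2306] 2.55
[19.  19.7] 883 [ 0  0 35 40] [ 0.3394 -0.3999  0.022 ]
[294.6 113.2] 683 [278  97  34  34] [ 0.4165 -0.1656  0.022 ]
[151.4 215.2] 898 [131 198  40  37] [ 0.5123 -0.304   0.022 ]
[ 63.8 234.7] 1070 [ 40 217  46  38] [ 0.5323 -0.3927  0.022 ]
[221.4 331.9] 779 [205 313  32  40] [ 0.643  -0.2414  0.022 ]
```

View pics/w1.png

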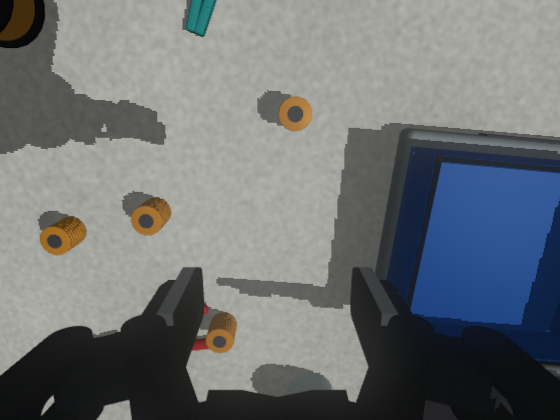

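```bash
python3 -m jog '[[0.7,[0,8,-32],[0,0,0]],[0.7,[0,8,-31],[0,0,0]],[0.7,[44,0,0],[0,0,0]],[0.7,[44,0,0],[0,0,0]],[0.7,[44,0,0],[0,0,0]],[0.7,[44,0,0],[0,0,0]],[0.7,[35,0,0],[0,0,0]],[0.7,[9,0,0],[0,0,0]]]' && python3 -m jog '[[0,[0,0,0],[0,0,0]],[0,[0,0,0],[0,0,0]],[0,[0,0,0],[0,0,0]],[0,[0,0,0],[0,0,0]],[0,[-30,0,0],[0,0,0]],[0,[-50,0,0],[0,0,0]],[0,[-50,0,0],[0,0,0]],[0,[-10,0,0],[0,0,0]]]'
```

```text
t: 3.4
eef_pos: [0.4137, -0.1624, 0.0078]
ee_rot: [[-0.007, -0.002, 1.0], [0.005, 1.0, 0.002], [-1.0, 0.005, -0.007]]
force: [-0.6, 1.5, 0.0]
grip_width: 0.0598
t: 4.2
eef_pos: [0.4207, -0.1682, 0.1591]
ee_rot: [[0.012, -0.0, 1.0], [-0.008, 1.0, 0.0], [-1.0, -0.008, 0.012]]
force: [0.9, -1.1, 0.3]
grip_width: 0.0284
```

```bash
python3 -m jog '[[0,[0,38,20],[0,0,0]],[0,[0,38,20],[0,0,0]],[0,[0,38,20],[0,0,0]],[0,[0,38,20],[0,0,0]],[0,[0,0,0],[0,0,0]],[0,[40,0,0],[0,0,0]],[0,[40,0,0],[0,0,0]],[0,[20,0,0],[0,0,0]]]' && python3 -m jog '[[0,[0,0,0],[0,0,0]],[0.5,[0,0,0],[0,0,0]],[0.5,[0,0,0],[0,0,0]],[0.5,[0,0,0],[0,0,0]],[0.5,[0,0,0],[0,0,0]],[0.5,[-40,0,0],[0,0,0]],[0.5,[-50,0,0],[0,0,0]],[0.5,[-50,0,0],[0,0,0]]]';python3 coils.py w2
```

```text
t: 5.0
eef_pos: [0.4944, -0.0136, 0.0482]
ee_rot: [[-0.005, 0.0, 1.0], [0.001, 1.0, -0.0], [-1.0, 0.001, -0.005]]
force: [-6.4, 1.3, 33.9]
grip_width: 0.0283
t: 5.8
eef_pos: [0.4965, -0.0137, 0.1928]
ee_rot: [[-0.001, -0.0, 1.0], [0.0, 1.0, 0.0], [-1.0, 0.0, -0.001]]
force: [1.1, -1.1, -0.4]
grip_width: 0.0424
tcp [ 0.4965 -0.0137  0.1928] 5.8
[276.5 196. ] 1149 [257 174  40  46] [ 0.5011 -0.0143  0.022 ]
[ 43.9 338.6] 1258 [ 18 318  50  46] [ 0.6422 -0.2386  0.022 ]
```

View pics/w2.png

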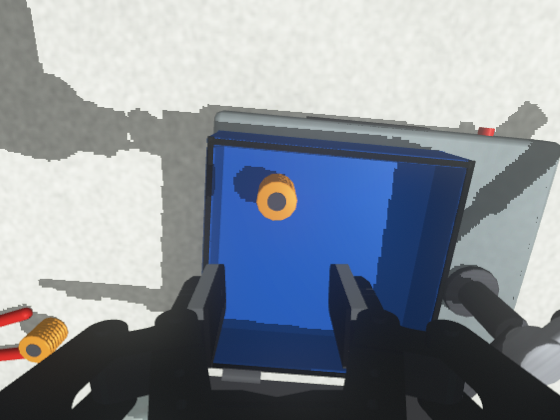

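```bash
python3 -m jog '[[0.7,[0,-48,3],[0,0,0]],[0.7,[0,-49,3],[0,0,0]],[0.7,[0,-49,3],[0,0,0]],[0.7,[0,-49,3],[0,0,0]],[0.7,[0,-49,3],[0,0,0]],[0.7,[0,-48,3],[0,0,0]],[0.7,[0,0,0],[0,0,0]],[0.7,[40,0,0],[0,0,0]]]' && python3 coils.py w3
```

```text
t: 6.65
eef_pos: [0.5186, -0.3102, 0.1577]
ee_rot: [[0.011, 0.002, 1.0], [-0.009, 1.0, -0.002], [-1.0, -0.009, 0.011]]
force: [-0.4, -0.1, 0.4]
grip_width: 0.0598
tcp [ 0.5186 -0.3102  0.1577] 6.65
[285.6 194.5] 1009 [265 171  40  45] [ 0.515  -0.3051  0.022 ]
[170.3 216.8] 1378 [146 195  48  47] [ 0.5328 -0.3945  0.022 ]
[349.6 341.1] 717 [339 316  29  50] [ 0.645  -0.2496  0.022 ]
```

View pics/w3.png

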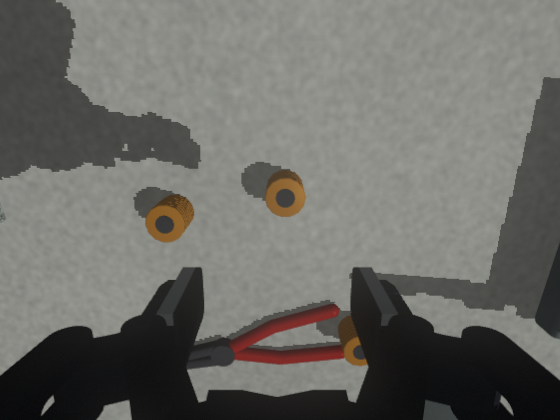

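```bash
python3 -m jog '[[0.7,[40,0,0],[0,0,0]],[0.7,[40,0,0],[0,0,0]],[0.7,[40,0,0],[0,0,0]],[0.7,[15,0,0],[0,0,0]],[0.7,[6,0,0],[0,0,0]],[0.7,[0,0,0],[0,0,0]],[0,[0,0,0],[0,0,0]],[0,[0,0,0],[0,0,0]]]' && python3 -m jog '[[0,[0,0,0],[0,0,0]],[0,[0,0,0],[0,0,0]],[0,[-50,0,0],[0,0,0]],[0,[-50,0,0],[0,0,0]],[0,[-40,0,0],[0,0,0]],[0,[0,40,-2],[0,0,0]],[0,[0,45,-2],[0,0,0]],[0,[0,45,-2],[0,0,0]]]'
```

```text
t: 7.5
eef_pos: [0.5165, -0.3069, 0.0128]
ee_rot: [[0.003, -0.0, 1.0], [-0.003, 1.0, 0.0], [-1.0, -0.003, 0.003]]
force: [-0.2, 0.7, 1.1]
grip_width: 0.0318
t: 8.3
eef_pos: [0.5088, -0.1748, 0.151]
ee_rot: [[0.001, 0.002, 1.0], [-0.001, 1.0, -0.002], [-1.0, -0.001, 0.001]]
force: [0.4, -0.5, -0.6]
grip_width: 0.0288
```

```bash
python3 -m jog '[[0,[0,47,-2],[0,0,0]],[0,[0,47,-2],[0,0,0]],[0,[0,47,-2],[0,0,0]],[0,[0,47,-1],[0,0,0]],[0,[0,43,0],[0,0,0]],[0,[0,0,0],[0,0,0]],[0,[45,0,0],[0,0,0]],[0,[45,0,0],[0,0,0]]]' && python3 -m jog '[[0,[6,0,0],[0,0,0]],[0,[0,0,0],[0,0,0]],[0.5,[0,0,0],[0,0,0]],[0.5,[0,0,0],[0,0,0]],[0.5,[0,0,0],[0,0,0]],[0.5,[-40,0,0],[0,0,0]],[0.5,[-50,0,0],[0,0,0]],[0.5,[-50,0,0],[0,0,0]]]';python3 coils.py w4
```

```text
t: 9.1
eef_pos: [0.5041, 0.0551, 0.0615]
ee_rot: [[0.006, -0.001, 1.0], [-0.001, 1.0, 0.001], [-1.0, -0.001, 0.006]]
force: [0.3, 0.3, -0.9]
grip_width: 0.0284
t: 9.9
eef_pos: [0.5018, 0.0552, 0.1967]
ee_rot: [[0.001, 0.0, 1.0], [-0.0, 1.0, -0.0], [-1.0, -0.0, 0.001]]
force: [1.2, -0.2, 0.6]
grip_width: 0.0424
tcp [0.5018 0.0552 0.1967] 9.9
[187.5 187.3] 1288 [163 166  48  46] [ 0.4999 -0.0222  0.022 ]
[276.2 197.5] 1116 [257 176  39  45] [0.509  0.0543 0.022 ]
```

View pics/w4.png

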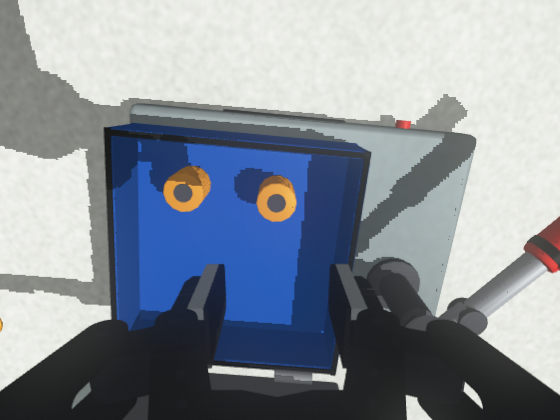

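```bash
python3 -m jog '[[0.7,[0,-48,4],[0,0,0]],[0.7,[0,-48,4],[0,0,0]],[0.7,[0,-48,4],[0,0,0]],[0.7,[0,-48,4],[0,0,0]],[0.7,[0,-48,4],[0,0,0]],[0.7,[0,-48,4],[0,0,0]],[0.7,[0,-48,4],[0,0,0]],[0.7,[0,-48,4],[0,0,0]]]' && python3 -m jog '[[0.7,[0,-45,0],[0,0,0]],[0.7,[0,-21,0],[0,0,0]],[0.7,[40,0,0],[0,0,0]],[0.7,[0,0,0],[0,0,0]],[0.7,[0,0,0],[0,0,0]],[0.7,[0,0,0],[0,0,0]],[0.7,[0,0,0],[0,0,0]],[0.7,[0,0,0],[0,0,0]]]' && python3 coils.py w5
```

```text
t: 10.75
eef_pos: [0.5343, -0.3311, 0.1955]
ee_rot: [[0.002, 0.0, 1.0], [-0.001, 1.0, -0.0], [-1.0, -0.001, 0.002]]
force: [0.2, -0.4, -0.4]
grip_width: 0.0599
t: 11.55
eef_pos: [0.5349, -0.3949, 0.1562]
ee_rot: [[0.002, -0.001, 1.0], [-0.002, 1.0, 0.001], [-1.0, -0.002, 0.002]]
force: [0.3, 0.4, 0.5]
grip_width: 0.0596
tcp [ 0.5349 -0.3949  0.1562] 11.55
[ 25.5 162. ] 1128 [  4 146  44  33] [ 0.5052 -0.5814  0.022 ]
[277.4 201.4] 1037 [257 178  40  46] [ 0.5352 -0.3951  0.022 ]
[451.6 319. ] 1035 [432 302  47  36] [ 0.6368 -0.2492  0.022 ]
```

```bash
python3 -m jog '[[0.7,[40,0,0],[0,0,0]],[0.7,[40,0,0],[0,0,0]],[0.7,[40,0,0],[0,0,0]],[0.7,[16,0,0],[0,0,0]],[0.7,[7,0,0],[0,0,0]],[0.7,[0,0,0],[0,0,0]],[0,[0,0,0],[0,0,0]],[0,[0,0,0],[0,0,0]]]' && python3 -m jog '[[0,[0,0,0],[0,0,0]],[0,[0,0,0],[0,0,0]],[0,[-50,0,0],[0,0,0]],[0,[-50,0,0],[0,0,0]],[0,[-50,0,0],[0,0,0]],[0,[0,40,2],[0,0,0]],[0,[0,45,2],[0,0,0]],[0,[0,45,2],[0,0,0]]]'
```

```text
t: 12.4
eef_pos: [0.5355, -0.3961, 0.0141]
ee_rot: [[0.003, -0.0, 1.0], [-0.003, 1.0, 0.0], [-1.0, -0.003, 0.003]]
force: [-0.2, -0.2, 0.8]
grip_width: 0.0315
t: 13.2
eef_pos: [0.5398, -0.2636, 0.162]
ee_rot: [[0.001, 0.001, 1.0], [-0.0, 1.0, -0.001], [-1.0, -0.0, 0.001]]
force: [0.6, 0.6, -0.9]
grip_width: 0.0284
```

```bash
python3 -m jog '[[0,[0,47,4],[0,0,0]],[0,[0,48,4],[0,0,0]],[0,[0,48,4],[0,0,0]],[0,[0,48,4],[0,0,0]],[0,[0,45,4],[0,0,0]],[0,[0,10,0],[0,0,0]],[0,[45,0,0],[0,0,0]],[0,[45,0,0],[0,0,0]]]' && python3 -m jog '[[0,[20,0,0],[0,0,0]],[0,[0,0,0],[0,0,0]],[0.5,[0,0,0],[0,0,0]],[0.5,[0,0,0],[0,0,0]],[0.5,[0,0,0],[0,0,0]],[0.5,[-40,0,0],[0,0,0]],[0.5,[-50,0,0],[0,0,0]],[0.5,[-50,0,0],[0,0,0]]]';python3 coils.py w6
```

```text
t: 14.0
eef_pos: [0.5619, -0.0188, 0.0726]
ee_rot: [[0.006, -0.002, 1.0], [-0.002, 1.0, 0.002], [-1.0, -0.002, 0.006]]
force: [-0.2, 0.2, -0.7]
grip_width: 0.0286
t: 14.8
eef_pos: [0.5596, -0.0188, 0.1929]
ee_rot: [[-0.001, 0.0, 1.0], [0.0, 1.0, -0.0], [-1.0, 0.0, -0.001]]
force: [0.4, -1.0, 0.2]
grip_width: 0.0429
tcp [ 0.5596 -0.0188  0.1929] 14.8
[283.7 110.9] 1117 [263  90  43  43] [ 0.4938 -0.0136  0.022 ]
[381.9 121.9] 1160 [361 102  44  43] [0.5025 0.0662 0.022 ]
[277.1 198.5] 1059 [257 176  40  45] [ 0.5665 -0.0189  0.022 ]
[ 37.5 280. ] 1345 [ 11 260  52  43] [ 0.6433 -0.2389  0.022 ]
```

View pics/w6.png

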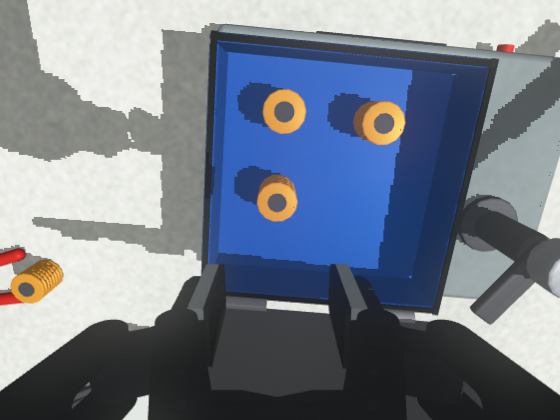

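```bash
python3 -m jog '[[0.7,[0,-40,15],[0,0,0]],[0.7,[0,-45,15],[0,0,0]],[0.7,[0,-45,15],[0,0,0]],[0.7,[0,-45,15],[0,0,0]],[0.7,[0,-45,15],[0,0,0]],[0.7,[0,-4,12],[0,0,0]],[0.7,[30,0,0],[0,0,0]],[0.7,[0,0,0],[0,0,0]]]' && python3 -m jog '[[0.7,[0,0,0],[0,0,0]],[0.7,[0,0,0],[0,0,0]],[0.7,[0,0,0],[0,0,0]],[0.7,[0,0,0],[0,0,0]],[0.7,[0,0,0],[0,0,0]],[0.7,[0,0,0],[0,0,0]],[0.7,[0,0,0],[0,0,0]],[0.7,[0,0,0],[0,0,0]]]' && python3 coils.py w7
```

```text
t: 15.65
eef_pos: [0.6449, -0.2424, 0.1569]
ee_rot: [[-0.007, 0.001, 1.0], [0.004, 1.0, -0.001], [-1.0, 0.004, -0.007]]
force: [-1.7, 0.1, -1.5]
grip_width: 0.0592
t: 16.45
eef_pos: [0.6471, -0.2428, 0.1613]
ee_rot: [[-0.0, 0.0, 1.0], [0.0, 1.0, -0.0], [-1.0, 0.0, -0.0]]
force: [-0.1, 0.5, -1.0]
grip_width: 0.0595
tcp [ 0.6471 -0.2428  0.1613] 16.45
[278.1 198. ] 1117 [259 176  39  46] [ 0.6457 -0.2421  0.022 ]
```

View pics/w7.png

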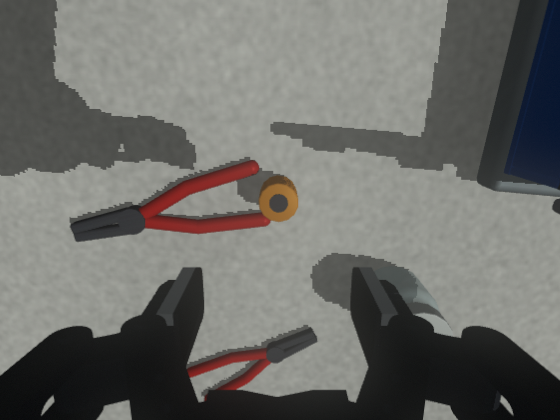

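```bash
python3 -m jog '[[0.7,[40,0,0],[0,0,0]],[0.7,[40,0,0],[0,0,0]],[0.7,[35,0,0],[0,0,0]],[0.7,[17,0,0],[0,0,0]],[0.7,[8,0,0],[0,0,0]],[0.7,[0,0,0],[0,0,0]],[0.7,[0,0,0],[0,0,0]],[0,[0,0,0],[0,0,0]]]' && python3 -m jog '[[0,[0,0,0],[0,0,0]],[0,[0,0,0],[0,0,0]],[0,[0,0,0],[0,0,0]],[0,[-30,0,0],[0,0,0]],[0,[-50,0,0],[0,0,0]],[0,[-50,0,0],[0,0,0]],[0,[-15,0,0],[0,0,0]],[0,[0,0,0],[0,0,0]]]';python3 coils.py w8
```

```text
t: 17.3
eef_pos: [0.6487, -0.2436, 0.024]
ee_rot: [[0.004, -0.0, 1.0], [-0.002, 1.0, 0.0], [-1.0, -0.002, 0.004]]
force: [0.3, 0.4, -0.4]
grip_width: 0.0471
t: 18.1
eef_pos: [0.6489, -0.2438, 0.1707]
ee_rot: [[0.007, -0.0, 1.0], [-0.004, 1.0, 0.0], [-1.0, -0.004, 0.007]]
force: [-0.3, -0.6, -1.6]
grip_width: 0.028
tcp [ 0.6489 -0.2438  0.1707] 18.1
[277.  273.7] 4486 [241 229  73  94] [ 0.7172 -0.2446  0.022 ]
```

View pics/w8.png

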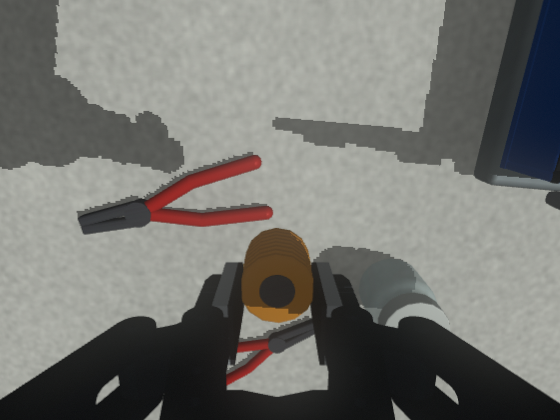

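```bash
python3 -m jog '[[0,[0,20,-40],[0,0,0]],[0,[0,25,-41],[0,0,0]],[0,[0,48,0],[0,0,0]],[0,[0,50,0],[0,0,0]],[0,[0,50,0],[0,0,0]],[0,[0,50,0],[0,0,0]],[0,[0,50,0],[0,0,0]],[0,[0,0,0],[0,0,0]]]' && python3 -m jog '[[0,[45,0,0],[0,0,0]],[0,[45,0,0],[0,0,0]],[0,[14,0,0],[0,0,0]],[0,[0,0,0],[0,0,0]],[0.5,[0,0,0],[0,0,0]],[0.5,[0,0,0],[0,0,0]],[0.5,[0,0,0],[0,0,0]],[0.5,[-20,0,0],[0,0,0]]]';python3 -m jog '[[0.5,[-45,0,0],[0,0,0]],[0.5,[-45,0,0],[0,0,0]],[0,[-50,0,0],[0,0,0]],[0,[-50,0,0],[0,0,0]],[0,[0,0,0],[0,0,0]],[0,[0,0,0],[0,0,0]],[0,[0,0,0],[0,0,0]],[0,[0,0,0],[0,0,0]]]';
python3 - <<'E'
from h import *
shot('wrist','w9');shot('top','t9');shot('scene','s9')
E
```

```text
t: 18.95
eef_pos: [0.5631, 0.0557, 0.1622]
ee_rot: [[-0.007, -0.007, 1.0], [0.002, 1.0, 0.007], [-1.0, 0.002, -0.007]]
force: [-0.3, -0.1, -1.1]
grip_width: 0.0278
t: 19.75
eef_pos: [0.5637, 0.0501, 0.0798]
ee_rot: [[-0.006, 0.0, 1.0], [0.001, 1.0, -0.0], [-1.0, 0.001, -0.006]]
force: [0.9, -0.5, 0.1]
grip_width: 0.0424
t: 20.55
eef_pos: [0.565, 0.0502, 0.2697]
ee_rot: [[-0.004, 0.0, 1.0], [0.0, 1.0, -0.0], [-1.0, 0.0, -0.004]]
force: [-0.1, 0.3, -0.2]
grip_width: -0.0001
```

View pics/w9.png

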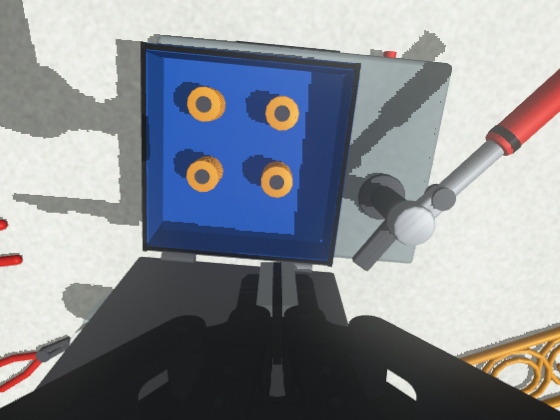

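View pics/s9.png

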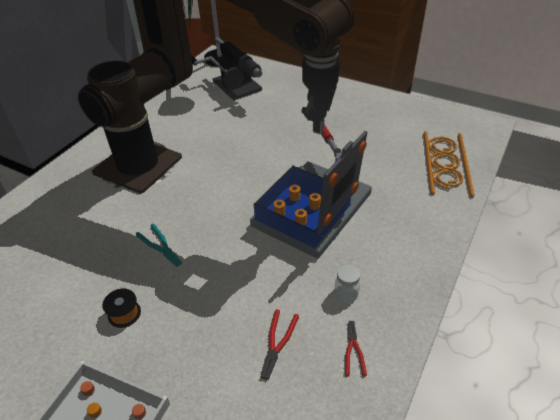

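View pics/t9.png

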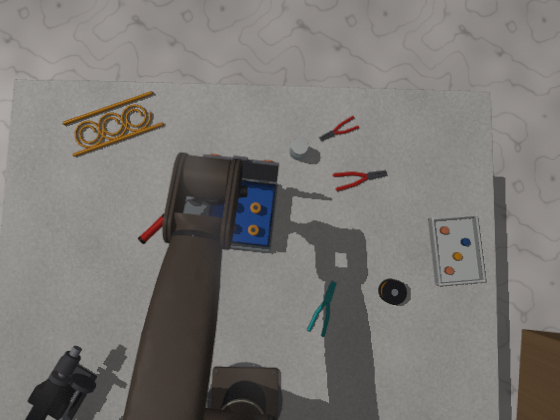

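All four coils stand in the tub (wrist view (205,104), (282,113), (204,176), (277,181)). The bench has none left and the pliers haven't moved. Next is the lid, so I'm going over and behind it.

```bash
python3 -m jog '[[0,[-45,0,0],[0,0,0]],[0,[-35,0,0],[0,0,0]],[0,[0,-10,40],[0,0,0]],[0,[0,-10,40],[0,0,0]],[0,[0,-10,40],[0,0,0]],[0,[0,-14,40],[0,0,0]],[0,[0,0,0],[0,0,0]],[0,[0,0,0],[0,0,0]]]' && python3 - <<'E'
from h import *
print(robot.read_state()['eef_pos'])
shot('scene','s10',(200,60,220,200),3);shot('wrist','w10')
E
```

```text
t: 21.5
eef_pos: [0.7263, 0.0059, 0.3494]
ee_rot: [[-0.005, 0.001, 1.0], [0.001, 1.0, -0.001], [-1.0, 0.001, -0.005]]
force: [-0.6, -0.6, -0.3]
grip_width: -0.0
[0.72634344 0.005863   0.34936964]
```

View pics/s10.png

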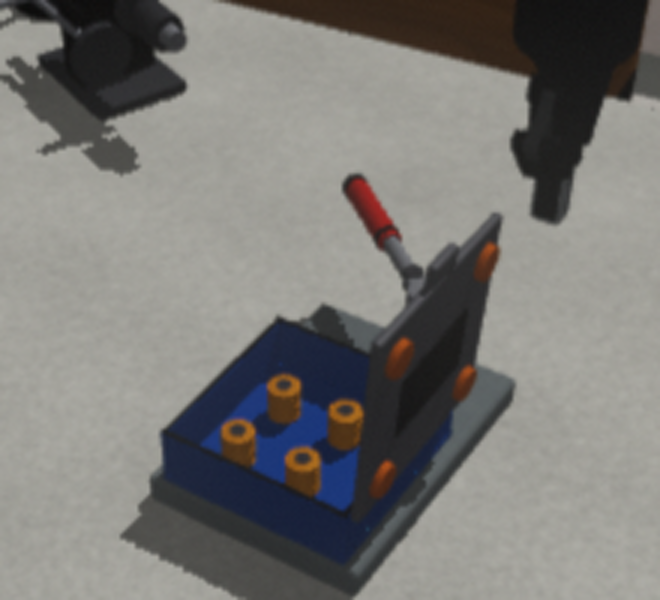

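View pics/w10.png

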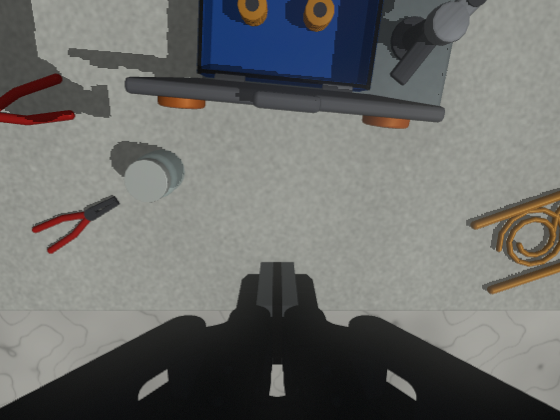

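```bash
python3 - <<'E'
from h import *
C=cam('wrist',robot.read_state())
for z in (.27,.28): print(onz(C,(287,101),z), onz(C,(127,88),z),onz(C,(444,115),z))
E
```

```text
[0.65254766 0.01214333 0.27      ] [ 0.64539313 -0.07887818  0.27      ] [0.66031948 0.10324603 0.27      ]
[0.65259018 0.01187975 0.28      ] [ 0.64575324 -0.07510136  0.28      ] [0.66001702 0.09893846 0.28      ]
```

```bash
python3 -m jog '[[0,[40,0,-10],[0,0,0]],[0,[40,0,-10],[0,0,0]],[0,[20,0,-10],[0,0,0]],[0,[3,2,-10],[0,0,0]],[0,[0,2,-10],[0,0,0]],[0,[0,0,0],[0,0,0]],[0,[0,0,0],[0,0,0]],[0,[0,0,0],[0,0,0]]]' && python3 -m jog '[[0,[0,0,-5],[0,0,0]],[0,[0,0,-10],[0,0,0]],[0,[1,0,-10],[0,0,0]],[0,[1,0,-10],[0,0,0]],[0,[1,0,-10],[0,0,0]],[0,[2,0,-10],[0,0,0]],[0,[3,0,-10],[0,0,0]],[0,[4,0,-10],[0,0,0]]]'
python3 - <<'E'
from h import *
shot('scene','s11',(200,60,220,200),3)
E
```

```text
t: 22.4
eef_pos: [0.6768, 0.0102, 0.251]
ee_rot: [[0.003, -0.0, 1.0], [-0.0, 1.0, 0.0], [-1.0, -0.0, 0.003]]
force: [-0.7, 0.7, -0.5]
grip_width: 0.0003
t: 23.2
eef_pos: [0.6001, 0.0102, 0.2371]
ee_rot: [[-0.0, -0.0, 1.0], [-0.0, 1.0, 0.0], [-1.0, -0.0, -0.0]]
force: [0.5, 0.7, 1.7]
grip_width: -0.0003
```

View pics/s11.png

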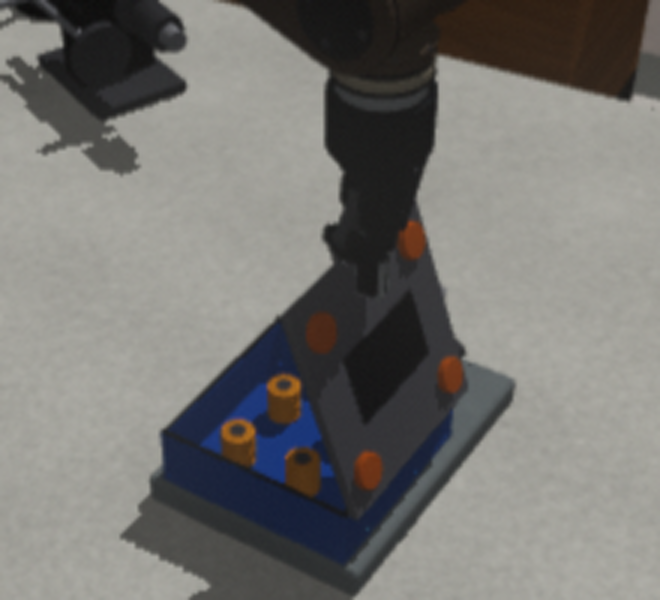

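```bash
python3 -m jog '[[0,[6,0,-13],[0,0,0]],[0,[8,0,-13],[0,0,0]],[0,[10,0,-13],[0,0,0]],[0,[11,0,-13],[0,0,0]],[0,[8,0,-6],[0,0,0]],[0,[8,0,-6],[0,0,0]],[0,[7,0,-6],[0,0,0]],[0,[7,0,-6],[0,0,0]]]' && python3 -m jog '[[0,[8,0,-5],[0,0,0]],[0,[9,0,-5],[0,0,0]],[0,[9,0,-4],[0,0,0]],[0,[9,0,-4],[0,0,0]],[0,[9,0,-2],[0,0,0]],[0,[8,0,-1],[0,0,0]],[0,[8,0,-1],[0,0,0]],[0,[5,0,0],[0,0,0]]]'
```

```text
t: 24.05
eef_pos: [0.5249, 0.0101, 0.1718]
ee_rot: [[0.0, -0.0, 1.0], [-0.0, 1.0, 0.0], [-1.0, -0.0, 0.0]]
force: [0.5, 0.2, 0.2]
grip_width: -0.0
t: 24.85
eef_pos: [0.5027, 0.0102, 0.1063]
ee_rot: [[-0.001, 0.0, 1.0], [0.0, 1.0, -0.0], [-1.0, 0.0, -0.001]]
force: [0.7, 1.2, 0.2]
grip_width: 0.0
```

```bash
python3 -m jog '[[0,[2,0,0],[0,0,0]],[0,[2,0,0],[0,0,0]],[0,[2,0,0],[0,0,0]],[0,[1,0,0],[0,0,0]],[0,[1,0,0],[0,0,0]],[0,[1,0,0],[0,0,0]],[0,[0,0,0],[0,0,0]],[0,[0,0,0],[0,0,0]]]'
python3 - <<'E'
from h import *
shot('scene','s12',(200,60,220,200),3)
E
```

```text
t: 25.65
eef_pos: [0.5032, 0.0102, 0.0984]
ee_rot: [[0.0, -0.0, 1.0], [-0.0, 1.0, 0.0], [-1.0, -0.0, 0.0]]
force: [0.8, -0.7, 0.1]
grip_width: -0.0
```

View pics/s12.png

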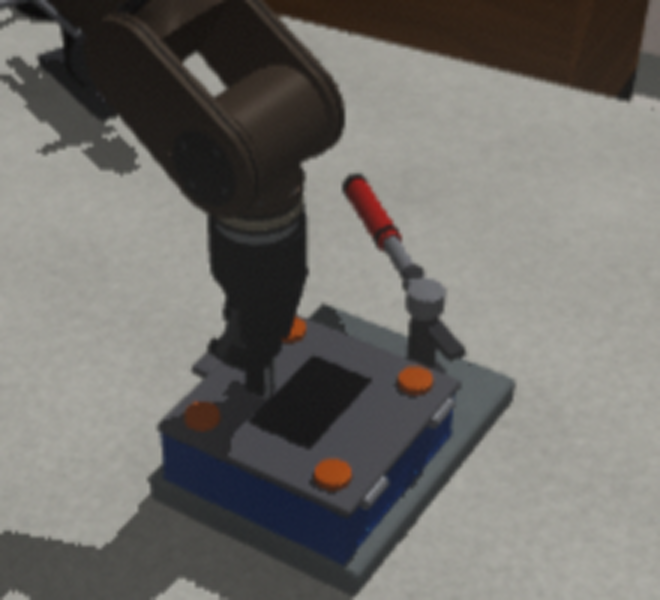

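```bash
python3 -m jog '[[0,[1,0,0],[0,0,0]],[0,[1,0,0],[0,0,0]],[0,[1,0,0],[0,0,0]],[0,[0.5,0,0],[0,0,0]],[0,[0.5,0,0],[0,0,0]],[0,[0,0,0],[0,0,0]],[0,[0,0,0],[0,0,0]],[0,[0,0,0],[0,0,0]]]'
```

```text
t: 26.5
eef_pos: [0.5032, 0.0102, 0.0955]
ee_rot: [[-0.001, -0.0, 1.0], [-0.0, 1.0, 0.0], [-1.0, -0.0, -0.001]]
force: [-4.0, 0.2, 6.9]
grip_width: -0.0003
```

```bash
python3 -m jog '[[0,[-40,0,0],[0,0,0]],[0,[-50,0,20],[0,0,0]],[0,[-50,0,30],[0,0,0]],[0,[-20,0,30],[0,0,0]],[0,[0,0,0],[0,0,0]],[0,[0,0,0],[0,0,0]],[0,[0,0,0],[0,0,0]],[0,[0,0,0],[0,0,0]]]'
python3 - <<'E'
from h import *
st=robot.read_state();im,C=shot('wrist','w12');print(st['eef_pos'])
for b in blobs(im,(3,150,60),(16,255,255),200): print(b,onz(C,b[0],.102).round(4))
E
```

```text
t: 27.3
eef_pos: [0.5758, 0.0104, 0.2415]
ee_rot: [[-0.004, 0.0, 1.0], [0.001, 1.0, -0.0], [-1.0, 0.001, -0.004]]
force: [0.2, -0.2, 0.1]
grip_width: 0.0001
[0.57579033 0.01040413 0.2414998 ]
(array([207.3,  59.2]), np.int32(1489), array([187,  37,  42,  45], dtype=int32)) [ 0.474  -0.0384  0.102 ]
(array([392.9,  77.1]), np.int32(1370), array([373,  56,  41,  43], dtype=int32)) [0.4859 0.0924 0.102 ]
(array([201.2, 228.2]), np.int32(1039), array([183, 210,  37,  37], dtype=int32)) [ 0.5985 -0.0497  0.102 ]
(array([365.4, 242.8]), np.int32(937), array([348, 226,  36,  34], dtype=int32)) [0.6109 0.081  0.102 ]
```

View pics/w12.png

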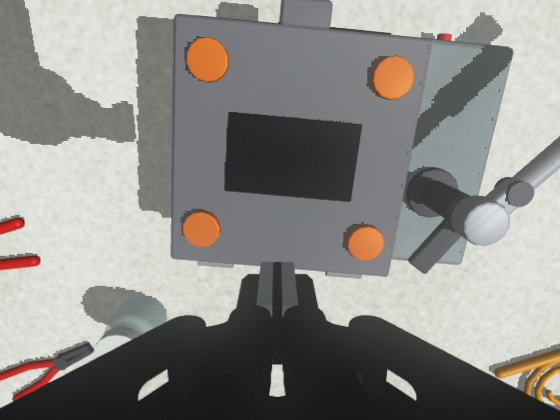

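```bash
python3 -m jog '[[0,[0,35,18],[0,0,0]],[0,[0,35,18],[0,0,0]],[0,[40,0,0],[0,0,0]],[0,[40,0,0],[0,0,0]],[0,[35,0,0],[0,0,0]],[0,[15,0,0],[0,0,0]],[0,[0,0,0],[0,0,0]],[0,[0,0,0],[0,0,0]]]' && python3 -m jog '[[0,[2,0,0],[0,0,0]],[0,[2,0,0],[0,0,0]],[0,[2,0,0],[0,0,0]],[0,[2,0,0],[0,0,0]],[0,[1,0,0],[0,0,0]],[0,[1,0,0],[0,0,0]],[0,[0,0,0],[0,0,0]],[0,[0,0,0],[0,0,0]]]'
```

```text
t: 28.15
eef_pos: [0.6142, 0.0801, 0.115]
ee_rot: [[0.002, 0.0, 1.0], [-0.0, 1.0, -0.0], [-1.0, -0.0, 0.002]]
force: [-0.1, -0.0, 1.1]
grip_width: -0.0002
t: 28.95
eef_pos: [0.6134, 0.0802, 0.1035]
ee_rot: [[-0.0, -0.0, 1.0], [-0.0, 1.0, 0.0], [-1.0, -0.0, -0.0]]
force: [0.2, 0.8, -0.7]
grip_width: -0.0001
```

```bash
python3 -m jog '[[0,[1,0,0],[0,0,0]],[0,[1,0,0],[0,0,0]],[0,[1,0,0],[0,0,0]],[0,[1,0,0],[0,0,0]],[0,[1,0,0],[0,0,0]],[0,[0.5,0,0],[0,0,0]],[0,[0,0,0],[0,0,0]],[0,[0,0,0],[0,0,0]]]' && python3 -m jog '[[0,[0.5,0,0],[0,0,0]],[0,[0.5,0,0],[0,0,0]],[0,[0,0,0],[0,0,0]],[0,[0,0,0],[0,0,0]],[0,[0,0,0],[0,0,0]],[0,[0,0,0],[0,0,0]],[0,[0,0,0],[0,0,0]],[0,[0,0,0],[0,0,0]]]'
```

```text
t: 29.75
eef_pos: [0.6136, 0.0802, 0.0994]
ee_rot: [[0.0, -0.0, 1.0], [-0.0, 1.0, 0.0], [-1.0, -0.0, 0.0]]
force: [-2.0, -0.2, 5.8]
grip_width: -0.0001
t: 30.55
eef_pos: [0.6136, 0.0802, 0.0984]
ee_rot: [[0.0, -0.0, 1.0], [-0.0, 1.0, 0.0], [-1.0, -0.0, 0.0]]
force: [-3.1, 0.4, 5.2]
grip_width: 0.0002
```

```bash
python3 -m jog '[[0,[0.5,0,0],[0,0,0]],[0,[0.5,0,0],[0,0,0]],[0,[0.5,0,0],[0,0,0]],[0,[0,0,0],[0,0,0]],[0,[0,0,0],[0,0,0]],[0,[0,0,0],[0,0,0]],[0,[0,0,0],[0,0,0]],[0,[0,0,0],[0,0,0]]]' && python3 -m jog '[[0,[0.5,0,0],[0,0,0]],[0,[0.5,0,0],[0,0,0]],[0,[0.5,0,0],[0,0,0]],[0,[0,0,0],[0,0,0]],[0,[0,0,0],[0,0,0]],[0,[0,0,0],[0,0,0]],[0,[0,0,0],[0,0,0]],[0,[0,0,0],[0,0,0]]]'
```

```text
t: 31.35
eef_pos: [0.6137, 0.0802, 0.0975]
ee_rot: [[-0.0, -0.0, 1.0], [-0.0, 1.0, 0.0], [-1.0, -0.0, -0.0]]
force: [-2.6, -0.6, 7.5]
grip_width: 0.0001
t: 32.15
eef_pos: [0.6137, 0.0802, 0.0974]
ee_rot: [[-0.0, -0.0, 1.0], [-0.0, 1.0, 0.0], [-1.0, -0.0, -0.0]]
force: [-6.0, -0.7, 13.5]
grip_width: 0.0
```

```bash
python3 -m jog '[[0,[1,0,0],[0,0,0]],[0,[0,0,0],[0,0,0]],[0,[0,0,0],[0,0,0]],[0,[-20,0,0],[0,0,0]],[0,[0,-43,-5],[0,0,0]],[0,[0,-44,-5],[0,0,0]],[0,[0,-44,-5],[0,0,0]],[0,[0,0,0],[0,0,0]]]' && python3 -m jog '[[0,[9,0,0],[0,0,0]],[0,[2,0,0],[0,0,0]],[0,[2,0,0],[0,0,0]],[0,[1,0,0],[0,0,0]],[0,[1,0,0],[0,0,0]],[0,[1,0,0],[0,0,0]],[0,[1,0,0],[0,0,0]],[0,[0,0,0],[0,0,0]]]'&& python3 -m jog '[[0,[1,0,0],[0,0,0]],[0,[1,0,0],[0,0,0]],[0,[0.5,0,0],[0,0,0]],[0,[0.5,0,0],[0,0,0]],[0,[0,0,0],[0,0,0]],[0,[0,0,0],[0,0,0]],[0,[0,0,0],[0,0,0]],[0,[0,0,0],[0,0,0]]]'
```

```text
t: 32.95
eef_pos: [0.5982, -0.0554, 0.1133]
ee_rot: [[0.001, 0.005, 1.0], [-0.002, 1.0, -0.005], [-1.0, -0.002, 0.001]]
force: [0.8, -0.1, 0.2]
grip_width: 0.0003
t: 33.75
eef_pos: [0.5987, -0.0505, 0.0975]
ee_rot: [[-0.001, -0.003, 1.0], [-0.003, 1.0, 0.003], [-1.0, -0.003, -0.001]]
force: [-2.9, -3.5, 7.3]
grip_width: 0.0003
t: 34.55
eef_pos: [0.5988, -0.0506, 0.0974]
ee_rot: [[-0.002, -0.003, 1.0], [-0.003, 1.0, 0.003], [-1.0, -0.003, -0.002]]
force: [-9.4, -2.6, 19.4]
grip_width: -0.0003
```

```bash
python3 -m jog '[[0,[-22,0,0],[0,0,0]],[0,[0,4,-42],[0,0,0]],[0,[0,4,-42],[0,0,0]],[0,[0,3,-40],[0,0,0]],[0,[0,0,0],[0,0,0]],[0,[8,0,0],[0,0,0]],[0,[2,0,0],[0,0,0]],[0,[2,0,0],[0,0,0]]]' && python3 -m jog '[[0,[1,0,0],[0,0,0]],[0,[1,0,0],[0,0,0]],[0,[1,0,0],[0,0,0]],[0,[1,0,0],[0,0,0]],[0,[1,0,0],[0,0,0]],[0,[1,0,0],[0,0,0]],[0,[0,0,0],[0,0,0]],[0,[0,0,0],[0,0,0]]]'&& python3 -m jog '[[0,[1,0,0],[0,0,0]],[0,[1,0,0],[0,0,0]],[0,[0.5,0,0],[0,0,0]],[0,[0.5,0,0],[0,0,0]],[0,[0,0,0],[0,0,0]],[0,[0,0,0],[0,0,0]],[0,[0,0,0],[0,0,0]],[0,[0,0,0],[0,0,0]]]'
```

```text
t: 35.35
eef_pos: [0.4755, -0.0396, 0.1029]
ee_rot: [[0.0, -0.001, 1.0], [0.0, 1.0, 0.001], [-1.0, 0.0, 0.0]]
force: [0.2, 1.0, 0.5]
grip_width: -0.0003
t: 36.15
eef_pos: [0.4755, -0.0398, 0.0981]
ee_rot: [[0.001, 0.0, 1.0], [0.001, 1.0, -0.0], [-1.0, 0.001, 0.001]]
force: [-1.7, 1.5, 5.5]
grip_width: 0.0001
t: 36.95
eef_pos: [0.4756, -0.0398, 0.0973]
ee_rot: [[-0.0, -0.0, 1.0], [0.001, 1.0, 0.0], [-1.0, 0.001, -0.0]]
force: [-6.3, 2.7, 16.7]
grip_width: -0.0003
```

Next is fl, at (.486, .091).

```bash
python3 -m jog '[[0,[-22,0,0],[0,0,0]],[0,[0,43,4],[0,0,0]],[0,[0,44,4],[0,0,0]],[0,[0,44,3],[0,0,0]],[0,[0,0,0],[0,0,0]],[0,[8,0,0],[0,0,0]],[0,[2,0,0],[0,0,0]],[0,[2,0,0],[0,0,0]]]' && python3 -m jog '[[0,[1,0,0],[0,0,0]],[0,[1,0,0],[0,0,0]],[0,[1,0,0],[0,0,0]],[0,[1,0,0],[0,0,0]],[0,[1,0,0],[0,0,0]],[0,[1,0,0],[0,0,0]],[0,[0,0,0],[0,0,0]],[0,[0,0,0],[0,0,0]]]'&& python3 -m jog '[[0,[1,0,0],[0,0,0]],[0,[1,0,0],[0,0,0]],[0,[0.5,0,0],[0,0,0]],[0,[0.5,0,0],[0,0,0]],[0,[0,0,0],[0,0,0]],[0,[0,0,0],[0,0,0]],[0,[0,0,0],[0,0,0]],[0,[0,0,0],[0,0,0]]]'
```

```text
t: 37.75
eef_pos: [0.4851, 0.0901, 0.1032]
ee_rot: [[-0.001, 0.002, 1.0], [-0.0, 1.0, -0.002], [-1.0, -0.0, -0.001]]
force: [0.3, -0.2, -0.6]
grip_width: -0.0003
t: 38.55
eef_pos: [0.4854, 0.0902, 0.099]
ee_rot: [[-0.001, 0.0, 1.0], [-0.002, 1.0, -0.0], [-1.0, -0.002, -0.001]]
force: [-3.5, -3.0, 5.5]
grip_width: -0.0001
t: 39.35
eef_pos: [0.4855, 0.0903, 0.0974]
ee_rot: [[-0.001, -0.0, 1.0], [-0.002, 1.0, 0.0], [-1.0, -0.002, -0.001]]
force: [-6.1, -3.2, 11.9]
grip_width: 0.0001
```

```bash
python3 -m jog '[[0,[1,0,0],[0,0,0]],[0,[0,0,0],[0,0,0]],[0,[0,0,0],[0,0,0]],[0,[-50,0,0],[0,0,0]],[0,[-50,0,0],[0,0,0]],[0,[-45,0,0],[0,0,0]],[0,[0,0,0],[0,0,0]],[0,[0,0,0],[0,0,0]]]'
python3 - <<'E'
from h import *
st=robot.read_state();print(st['eef_pos'],st['t'])
shot('scene','s13',(200,60,220,200),3);im,C=shot('wrist','w13')
h=cv2.cvtColor(im,cv2.COLOR_BGR2HSV);m=cv2.inRange(h,(0,150,60),(4,255,255))|cv2.inRange(h,(174,150,60),(180,255,255))
n,l,s,c=cv2.connectedComponentsWithStats(m)
for i in range(1,n):
  if s[i][4]>300: print(s[i],c[i],onz(C,c[i],.126))
E
```

```text
t: 40.15
eef_pos: [0.4862, 0.091, 0.2406]
ee_rot: [[0.004, 0.0, 1.0], [0.0, 1.0, -0.0], [-1.0, 0.0, 0.004]]
force: [-1.0, -0.8, -0.7]
grip_width: -0.0001
[0.4862069  0.09102078 0.24058451] 40.15
[ 462  170   98   90 1991] [512.87594174 213.67353089] [0.48863037 0.25793392 0.126     ]
```

View pics/s13.png

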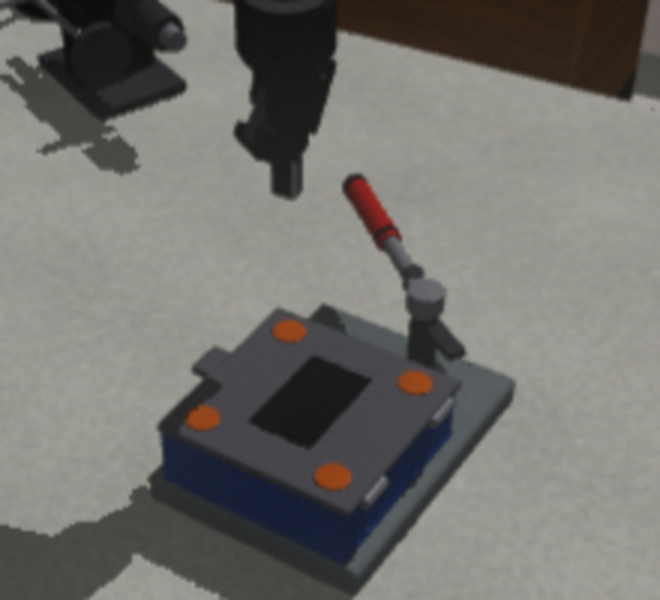

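View pics/w13.png

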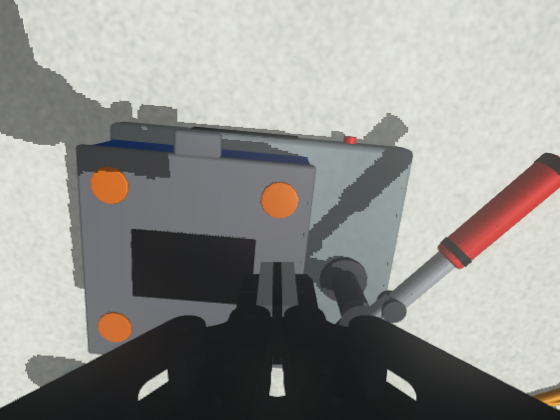

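All four seals were pressed until they stopped hard at z≈.0974. Next I'll turn the tool 45° and set the shut fingers beside the wrench handle.

```bash
python3 -m jog '[[0,[0,0,0],[-1.5,0,0]],[0,[0,0,0],[-1.5,0,0]],[0,[0,0,0],[-1.5,0,0]],[0,[0,0,0],[-1.5,0,0]],[0,[0,0,0],[-1.5,0,0]],[0,[0,0,0],[-1.5,0,0]],[0,[0,38,26],[0,0,0]],[0,[0,38,26],[0,0,0]]]' && python3 -m jog '[[0,[0,36,26],[0,0,0]],[0,[0,0,0],[0,0,0]],[0,[0,0,0],[0,0,0]],[0,[0,0,0],[0,0,0]],[0,[0,0,0],[0,0,0]],[0,[0,0,0],[0,0,0]],[0,[0,0,0],[0,0,0]],[0,[0,0,0],[0,0,0]]]'
python3 - <<'E'
from h import *
st=robot.read_state();print(st['eef_pos'],st['t'],robot.read_state()['qpos'])
im,C=shot('wrist','w14')
h=cv2.cvtColor(im,cv2.COLOR_BGR2HSV);m=cv2.inRange(h,(0,150,60),(4,255,255))|cv2.inRange(h,(174,150,60),(180,255,255))
n,l,s,c=cv2.connectedComponentsWithStats(m)
for i in range(1,n):
  if s[i][4]>300:
    ys,xs=np.nonzero(l==i);P=np.array([onz(C,(a,b),.126)[:2] for a,b in zip(xs[::5],ys[::5])]);w=np.linalg.svd(P-P.mean(0),full_matrices=False)[2][0]
    print(s[i],P.mean(0),np.degrees(np.arctan2(w[1],w[0])))
E
```

```text
t: 41.05
eef_pos: [0.4675, 0.1816, 0.2364]
ee_rot: [[-0.004, -0.704, 0.71], [-0.001, 0.71, 0.704], [-1.0, 0.003, -0.004]]
force: [0.3, 0.7, 0.7]
grip_width: -0.0002
t: 41.85
eef_pos: [0.4616, 0.2251, 0.2392]
ee_rot: [[0.0, -0.706, 0.708], [0.0, 0.708, 0.706], [-1.0, -0.0, 0.0]]
force: [0.8, 0.5, 0.5]
grip_width: 0.0001
[0.4615898  0.22507884 0.23923878] 41.85 [ 1.46633200e+01 -4.63576974e+00  1.12296268e+02  4.33856249e-04
  7.23241598e+01 -1.20279905e+02]
[ 223  252  110   21 1759] [0.4909379  0.25231187] 134.75221734480652
```

View pics/w14.png

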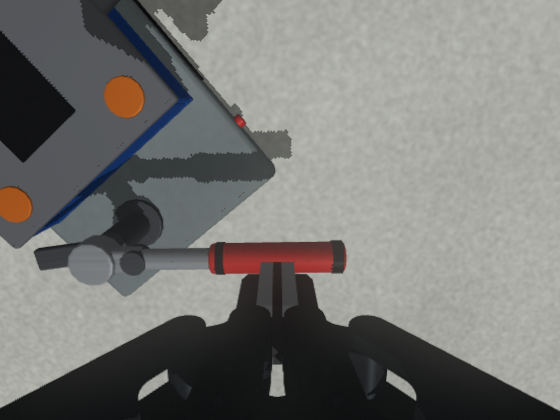

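```bash
python3 -m jog '[[0,[40,0,0],[0,0,0]],[0,[40,0,0],[0,0,0]],[0,[35,0,0],[0,0,0]],[0,[16,0,0],[0,0,0]],[0,[0,0,0],[0,0,0]],[0,[0,0,6],[0,0,0]],[0,[0,0,4],[0,0,0]],[0,[0,0,0],[0,0,0]]]' && python3 -m jog '[[0,[0,0,2],[0,0,0]],[0,[0,0,2],[0,0,0]],[0,[0,0,2],[0,0,0]],[0,[0,0,2],[0,0,0]],[0,[0,0,2],[0,0,0]],[0,[0,0,2],[0,0,0]],[0,[0,0,0],[0,0,0]],[0,[0,0,0],[0,0,0]]]'
```

```text
t: 42.7
eef_pos: [0.4703, 0.2334, 0.1102]
ee_rot: [[0.004, -0.707, 0.707], [0.001, 0.707, 0.707], [-1.0, -0.002, 0.004]]
force: [0.2, 0.1, -0.1]
grip_width: 0.0
t: 43.5
eef_pos: [0.4769, 0.2412, 0.108]
ee_rot: [[-0.0, -0.707, 0.707], [0.0, 0.707, 0.707], [-1.0, 0.0, 0.0]]
force: [-1.0, -0.5, 0.5]
grip_width: -0.0002
```

```bash
python3 -m jog '[[0,[0,1.6,9.4],[0.8,0,0]],[0,[0,1.6,9.4],[0.8,0,0]],[0,[0,1.6,9.4],[0.8,0,0]],[0,[0,1.6,9.4],[0.8,0,0]],[0,[0,1.6,9.4],[0.8,0,0]],[0,[0,1.6,9.4],[0.8,0,0]],[0,[0,1.6,9.4],[0.8,0,0]],[0,[0,1.6,9.4],[0.8,0,0]]]'
cat > w.py <<'E'
import sys
from h import *
st=robot.read_state();R=st['ee_rot'];F=[]
s=np.array([.5858,.1543]);c=st['eef_pos'][:2]+R[:2,2]*.0225-s
print('t',round(st['t'],2),'tcp',st['eef_pos'].round(4),'force tool xyz',(R.T@st['force']).round(2),'contact r',np.linalg.norm(c).round(4),'phi',np.degrees(np.arctan2(c[1],c[0])).round(2),'head',np.degrees(np.arctan2(R[1,1],R[0,1])).round(2))
if len(sys.argv)>1: shot('wrist',sys.argv[1])
E
python3 w.py w15
```

```text
t: 44.3
eef_pos: [0.534, 0.29, 0.1077]
ee_rot: [[-0.001, -0.222, 0.975], [-0.001, 0.975, 0.222], [-1.0, -0.001, -0.001]]
force: [-2.3, -1.6, 0.3]
grip_width: 0.0001
t 44.3 tcp [0.534  0.29   0.1077] force tool xyz [-0.31 -1.09 -2.6 ] contact r 0.1438 phi 101.97 head 102.85
```

View pics/w15.png

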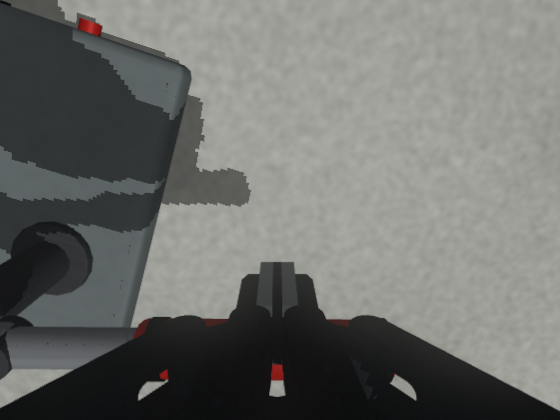

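```bash
python3 -m jog '[[0,[0,0.7,5.7],[0.48,0,0]],[0,[0,0.7,5.7],[0.48,0,0]],[0,[0,0.7,5.7],[0.48,0,0]],[0,[0,0.7,5.7],[0.48,0,0]],[0,[0,0.7,5.7],[0.48,0,0]],[0,[0,0.7,5.7],[0.48,0,0]],[0,[0,0.7,5.7],[0.48,0,0]],[0,[0,0,0],[0,0,0]]]';python3 w.py
```

```text
t: 45.15
eef_pos: [0.5735, 0.2993, 0.1081]
ee_rot: [[0.001, 0.065, 0.998], [0.001, 0.998, -0.065], [-1.0, 0.001, 0.001]]
force: [0.0, -0.8, -0.7]
grip_width: -0.0002
t 45.15 tcp [0.5735 0.2993 0.1081] force tool xyz [ 0.65 -0.81  0.06] contact r 0.1438 phi 85.95 head 86.25
```

```bash
python3 -m jog '[[0,[0,0.2,2.5],[0.2,0,0]],[0,[0,0.2,2.5],[0.2,0,0]],[0,[0,0.2,2.5],[0.2,0,0]],[0,[0,0.2,2.5],[0.2,0,0]],[0,[0,0.2,2.5],[0.2,0,0]],[0,[0,0.2,2.5],[0.2,0,0]],[0,[0,0.2,2.5],[0.2,0,0]],[0,[0,0,0],[0,0,0]]]';python3 w.py; python3 -m jog '[[0,[0,0.1,1.3],[0.1,0,0]],[0,[0,0.1,1.3],[0.1,0,0]],[0,[0,0.1,1.3],[0.1,0,0]],[0,[0,0.1,1.3],[0.1,0,0]],[0,[0,0,0],[0,0,0]],[0,[0,0,0],[0,0,0]],[0,[0,0,0],[0,0,0]],[0,[0,0,0],[0,0,0]]]';python3 w.py
```

```text
t: 45.95
eef_pos: [0.5911, 0.2982, 0.1081]
ee_rot: [[0.001, 0.188, 0.982], [-0.0, 0.982, -0.188], [-1.0, 0.0, 0.001]]
force: [-0.2, 0.1, -0.7]
grip_width: 0.0002
t 45.95 tcp [0.5911 0.2982 0.1081] force tool xyz [ 0.68  0.04 -0.22] contact r 0.1424 phi 78.88 head 79.16
t: 46.75
eef_pos: [0.5952, 0.298, 0.108]
ee_rot: [[-0.001, 0.221, 0.975], [0.0, 0.975, -0.221], [-1.0, -0.0, -0.001]]
force: [-4.1, 2.1, -0.4]
grip_width: -0.0001
t 46.75 tcp [0.5952 0.298  0.108 ] force tool xyz [ 0.41  1.15 -4.51] contact r 0.1422 phi 77.25 head 77.21
```

```bash
python3 -m jog '[[0,[0,0,0.6],[0.04,0,0]],[0,[0,0,0.6],[0.04,0,0]],[0,[0,0,0],[0,0,0]],[0,[0,0,0],[0,0,0]],[0,[0,0,0],[0,0,0]],[0,[0,0,0],[0,0,0]],[0,[0,0,0],[0,0,0]],[0,[0,0,0],[0,0,0]]]';python3 w.py; python3 -m jog '[[0,[0,0,0.6],[0.04,0,0]],[0,[0,0,0.6],[0.04,0,0]],[0,[0,0,0],[0,0,0]],[0,[0,0,0],[0,0,0]],[0,[0,0,0],[0,0,0]],[0,[0,0,0],[0,0,0]],[0,[0,0,0],[0,0,0]],[0,[0,0,0],[0,0,0]]]';python3 w.py
```

```text
t: 47.55
eef_pos: [0.5954, 0.298, 0.1077]
ee_rot: [[-0.004, 0.228, 0.974], [0.0, 0.974, -0.228], [-1.0, -0.001, -0.004]]
force: [-6.9, 3.5, 1.3]
grip_width: 0.0003
t 47.55 tcp [0.5954 0.298  0.1077] force tool xyz [-1.31  1.83 -7.49] contact r 0.1421 phi 77.19 head 76.81
t: 48.35
eef_pos: [0.5957, 0.2981, 0.1076]
ee_rot: [[-0.006, 0.235, 0.972], [0.001, 0.972, -0.235], [-1.0, -0.001, -0.006]]
force: [-9.3, 3.7, 2.8]
grip_width: -0.0002
t 48.35 tcp [0.5957 0.2981 0.1076] force tool xyz [-2.73  1.39 -9.96] contact r 0.1421 phi 77.09 head 76.42
```

```bash
python3 -m jog '[[0,[0,0,0.6],[0.04,0,0]],[0,[0,0,0.6],[0.04,0,0]],[0,[0,0,0],[0,0,0]],[0,[0,0,0],[0,0,0]],[0,[0,0,0],[0,0,0]],[0,[0,0,0],[0,0,0]],[0,[0,0,0],[0,0,0]],[0,[0,0,0],[0,0,0]]]';python3 w.py
```

```text
t: 49.15
eef_pos: [0.5969, 0.298, 0.1076]
ee_rot: [[-0.006, 0.242, 0.97], [0.001, 0.97, -0.242], [-1.0, -0.0, -0.006]]
force: [-9.3, 3.7, 1.3]
grip_width: 0.0001
t 49.15 tcp [0.5969 0.298  0.1076] force tool xyz [-1.27  1.34 -9.89] contact r 0.1421 phi 76.61 head 76.02
```

```bash
python3 -m jog '[[0,[0,0,1],[0.06,0,0]],[0,[0,0,1],[0.06,0,0]],[0,[0,0,0],[0,0,0]],[0,[0,0,0],[0,0,0]],[0,[0,0,0],[0,0,0]],[0,[0,0,0],[0,0,0]],[0,[0,0,0],[0,0,0]],[0,[0,0,0],[0,0,0]]]';python3 w.py
```

```text
t: 49.95
eef_pos: [0.5989, 0.2978, 0.1077]
ee_rot: [[-0.005, 0.252, 0.968], [0.002, 0.968, -0.252], [-1.0, 0.0, -0.006]]
force: [-8.5, 5.2, 2.3]
grip_width: 0.0001
t 49.95 tcp [0.5989 0.2978 0.1077] force tool xyz [-2.25  2.86 -9.54] contact r 0.1422 phi 75.8 head 75.41
```

```bash
python3 -m jog '[[0,[0,0,1],[0.07,0,0]],[0,[0,0,1],[0.07,0,0]],[0,[0,0,1],[0.07,0,0]],[0,[0,0,0],[0,0,0]],[0,[0,0,0],[0,0,0]],[0,[0,0,0],[0,0,0]],[0,[0,0,0],[0,0,0]],[0,[0,0,0],[0,0,0]]]';python3 w.py w16
```

```text
t: 50.75
eef_pos: [0.602, 0.2974, 0.1078]
ee_rot: [[-0.005, 0.27, 0.963], [0.002, 0.963, -0.27], [-1.0, 0.001, -0.005]]
force: [-7.9, 7.0, 2.5]
grip_width: 0.0
t 50.75 tcp [0.602  0.2974 0.1078] force tool xyz [-2.42  4.57 -9.49] contact r 0.1422 phi 74.56 head 74.35
```

View pics/w16.png

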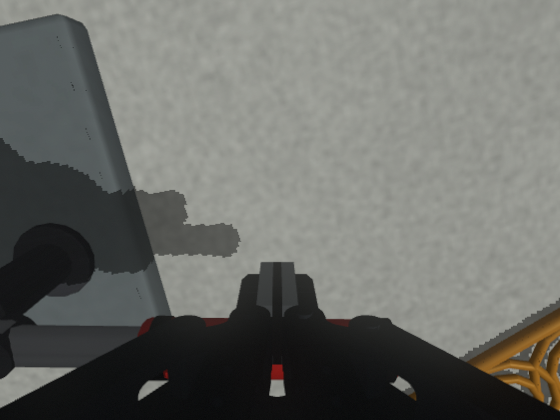

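```bash
python3 - <<'E'
from h import *
shot('scene','s16',(280,90,130,130),5);shot('top','t16',(130,130,170,140),4)
E
```

```text
(no output)
```

View pics/s16.png

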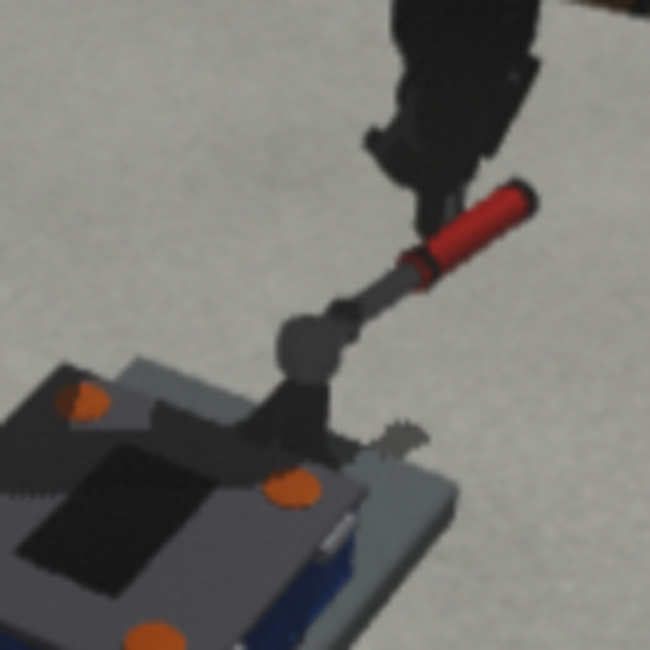

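View pics/t16.png

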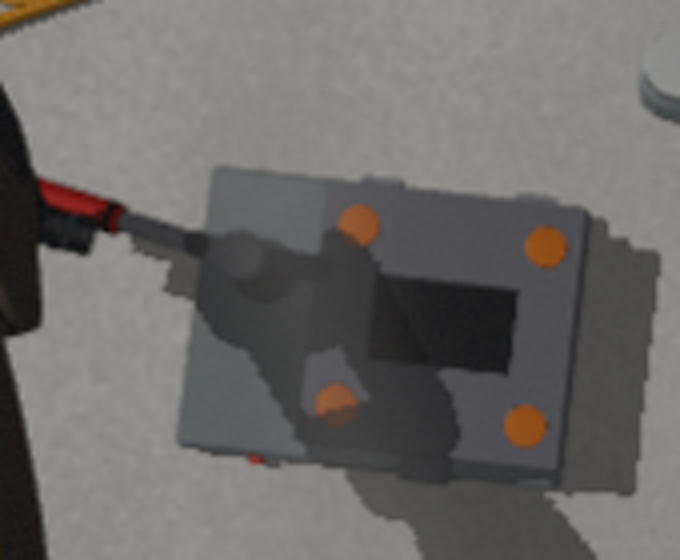

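```bash
python3 -m jog '[[0,[0,0,1],[0.08,0,0]],[0,[0,0,1],[0.08,0,0]],[0,[0,0,0],[0,0,0]],[0,[0,0,0],[0,0,0]],[0,[0,0,0],[0,0,0]],[0,[0,0,0],[0,0,0]],[0,[0,0,0],[0,0,0]],[0,[0,0,0],[0,0,0]]]';python3 w.py
```

```text
t: 51.7
eef_pos: [0.6041, 0.2971, 0.1078]
ee_rot: [[-0.004, 0.283, 0.959], [0.003, 0.959, -0.283], [-1.0, 0.002, -0.005]]
force: [-7.8, 7.7, 0.5]
grip_width: -0.0005
t 51.7 tcp [0.6041 0.2971 0.1078] force tool xyz [-0.46  5.21 -9.72] contact r 0.1421 phi 73.7 head 73.55
```

```bash
python3 -m jog '[[0,[0,0.5,1],[0.08,0,0]],[0,[0,0.5,1],[0.08,0,0]],[0,[0,0.5,1],[0.08,0,0]],[0,[0,0,0],[0,0,0]],[0,[0,0,0],[0,0,0]],[0,[0,0,0],[0,0,0]],[0,[0,0,0],[0,0,0]],[0,[0,0,0],[0,0,0]]]';python3 w.py; python3 - <<'E'
from h import *
shot('scene','s17',(280,90,130,130),5)
E
```

```text
t: 52.5
eef_pos: [0.6075, 0.2967, 0.1077]
ee_rot: [[-0.004, 0.303, 0.953], [0.001, 0.953, -0.303], [-1.0, -0.0, -0.005]]
force: [-6.9, 4.5, 1.0]
grip_width: -0.0002
t 52.5 tcp [0.6075 0.2967 0.1077] force tool xyz [-0.92  2.16 -7.93] contact r 0.1423 phi 72.36 head 72.35
```

View pics/s17.png

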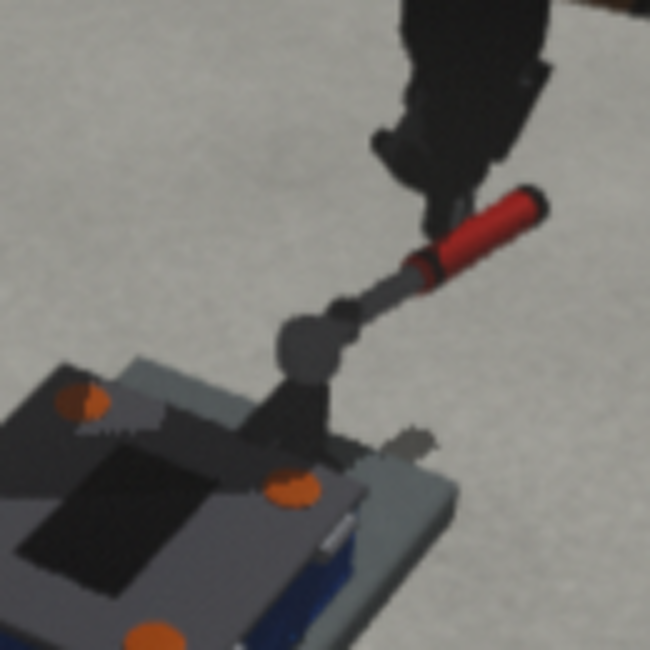

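The break-over is clear. The push had climbed to about 10 N against a dead stop, then fell to about 8 N as the handle moved 12 mm (≈0.11 rad) while the pivot stayed still. I'm stopping here and backing off.

```bash
python3 -m jog '[[0,[0,0,-4],[0,0,0]],[0,[0,0,-5],[0,0,0]],[0,[0,0,-6],[0,0,0]],[0,[0,0,-8],[0,0,0]],[0,[0,0,-12],[0,0,0]],[0,[0,0,-15],[0,0,0]],[0,[-50,0,0],[0,0,0]],[0,[-50,0,0],[0,0,0]]]';python3 w.py;python3 -m jog '[[0,[-50,0,0],[0,0,0]],[0,[-30,0,-20],[0,0,0]],[0,[0,40,-30],[0,0,0]],[0,[0,40,-30],[0,0,0]],[0,[0,40,-30],[0,0,0]],[0,[0,40,-20],[0,0,0]],[0,[0,0,0],[0,0,0]],[0,[0,0,0],[0,0,0]]]';
python3 - <<'E'
from h import *
print(robot.read_state()['eef_pos'],robot.read_state()['force'])
shot('scene','s18');shot('top','t18');im,C=shot('scene','s18z',(230,90,180,160),4)
im=cv2.imread('pics/t18.png');C=cam('top')
h=cv2.cvtColor(im,cv2.COLOR_BGR2HSV);m=cv2.inRange(h,(0,150,60),(6,255,255))|cv2.inRange(h,(174,150,60),(180,255,255))
m[:,200:]=0;m[:150]=0;m[240:]=0
ys,xs=np.nonzero(m)
if len(xs)>20:
  P=np.array([onz(C,(a,b),.126)[:2] for a,b in zip(xs,ys)]);w=np.linalg.svd(P-P.mean(0),full_matrices=False)[2][0];print(P.mean(0),np.degrees(np.arctan2(w[1],w[0])))
E
```

```text
t: 53.35
eef_pos: [0.5593, 0.3105, 0.2067]
ee_rot: [[-0.005, 0.303, 0.953], [-0.002, 0.953, -0.303], [-1.0, -0.004, -0.004]]
force: [1.3, 0.1, 0.6]
grip_width: -0.0003
t 53.35 tcp [0.5593 0.3105 0.2067] force tool xyz [-0.65  0.52  1.2 ] contact r 0.1495 phi 91.94 head 72.39
t: 54.15
eef_pos: [0.4853, 0.5036, 0.2878]
ee_rot: [[0.0, 0.301, 0.954], [-0.001, 0.954, -0.301], [-1.0, -0.001, 0.001]]
force: [-0.2, -0.4, 0.0]
grip_width: 0.0002
[0.48526105 0.50359705 0.28775521] [-0.15425979 -0.369753    0.03107122]
[0.61372106 0.28916898] 76.73721524881417
```

View pics/s18.png

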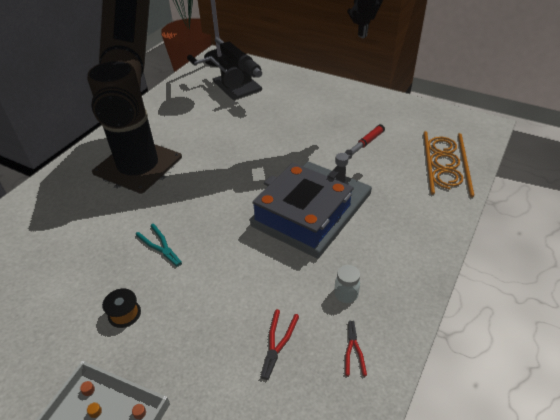

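View pics/t18.png

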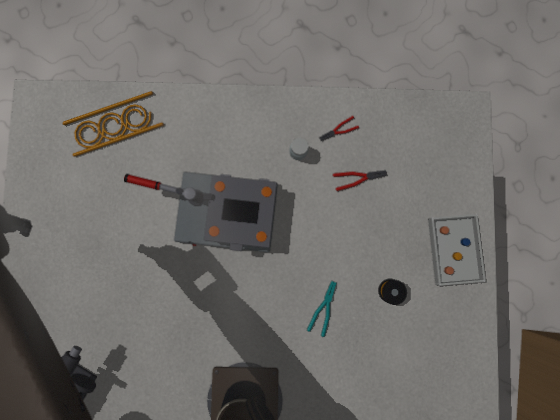

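View pics/s18z.png

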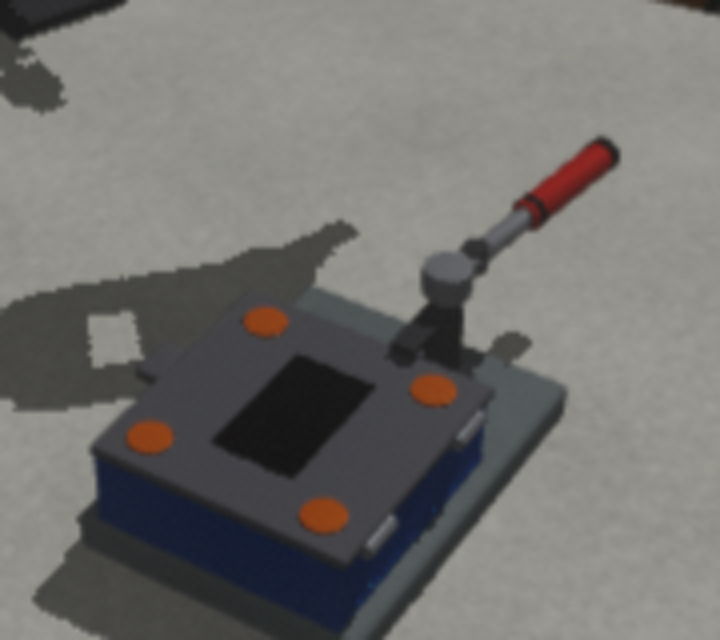

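The scene shows the lid shut with all four seals flush and the tongue at (410,340) in the zoomed crop, over the lid's left edge. The handle is back at 76.7°, its angle when the clamp went tight, so it has sprung back from the fold. The pliers, jar and spool are where they were and no loose coil remains.

```bash
python3 -c "
from cell import robot
print(robot.hand_in())"
```

```text
the job is handed in; nothing more can be done
None
```

I put all four gold coils in the tub, shut the lid, pressed the four seals home, turned the wrench until it clicked, let go and handed the job in at about 54 s.

- **Coils:** a wrist picture showed all four standing in the tub before I shut the lid. No loose coil was left on the bench in the last pictures. The first coil met the tub floor with about 34 N on the way down; I released the others a little higher.
- **Lid and seals:** the lid stopped at its shut height. Each seal stopped hard at 97.3–97.4 mm, its height when fully down. The push at that stop was 12 to 19 N.
- **Wrench:** the clamp came tight after about 58° of handle turn. The push rose to about 10 N, then fell to about 8 N while the handle folded an estimated 0.11 rad, past the 0.06 click mark and below the 0.25 limit. I worked the fold out from tool travel, and the force drop was slow at first, so I pushed on a few mm until the drop was clear.
- **After letting go:** the handle sprang back to 76.7°, against 77.1° when it went tight. The tongue lies over the lid's left edge.
- **Left alone:** the pliers, bead jar and wire spool look unmoved in the last pictures.

No final check failed. The scene and top cameras disagreed by about 5 mm in x, and the wrist camera settled the positions.

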